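# Build a two-tier kiln setting on the hearth of a top-hat kiln

## Robot

A 6-joint arm with a two-finger parallel gripper is mounted at the origin on a cart in front of the work surface, level with it; the furniture and walls round the work are solid. World frame = base frame: x ahead of the robot, y to its left, z up, the work surface at z = 0. Lengths are in m, angles in degrees, forces in N, time in s.
With the tool pointing down it reaches from about 0.4 to 0.825 m from the base axis. Payload 7 kg.
Tool frame: the origin (TCP) lies midway between the tips of the shut fingers; the grasp point (between the pads) lies 19 mm behind it (r.hold_point_z is the distance from the TCP to the grasp point, in m); y points along the fingers, z is the direction in which the jaws open and shut, and the axes are right-handed (so a half turn about y gives the same grasp; the last joint's range is limited). The gripper opens to 88 mm and grips with 3 to 60 N. Pads are 19 mm wide; open, the fingers measure 130 mm over their backs; the gripper's body (78 mm by 193 mm) begins 47 mm behind the grasp point.
Start: joints at [88.814, 20.546, 0.682, 0, -70.136, -16.507], TCP at [0.205, 0.643, 0.227] pointing down, gripper open.
Joint ranges: [-176.03, 176.03], [-82.01, 121.73], [-58.28, 71.71], [-173.87, 95.51], [-174.79, -0.11], [-173.66, 173.66]. Speed limits (degrees/s): [136.94, 136.94, 172.46, 180, 180, 180].

## Interface

Orientations are given as [roll, pitch, yaw] about the fixed x, y, z axes, in that order (R = Rz(yaw) Ry(pitch) Rx(roll)).
In Python, from plant import r, imaging gives the robot as it stands.
- The arm moves only by the tool drive_tool, never from a script. Its argument "deltas" is a list of rows, each a list of 6 numbers: the shift along the world's x, y, z in cm, then the turn, a rotation vector about the world's x, y, z in rad. In form: [[tx, ty, tz, rx, ry, rz], ...]. A call has exactly 8 rows; each row is the pose to reach, as a shift and turn from the pose commanded when the call began; what a row does not reach only later rows make up. A row lasts 1/12 s, in which the tool goes at most 41.7 mm and 7.16 degrees, less where a joint would pass 70% of its speed; a pose out of reach is approached as far as the arm can. A call with a gripper value outside its range is refused whole. "claw" is the opening, from 0 (shut) to 1 (fully open), set as the call begins (left out, the last holds). The fingers move at their own pace and stop on an object; "squeeze" is the grip in N (left out, the last holds). Time passes only in rows, so rows that repeat a pose let the fingers close, or fill a call up. It gives the time, the measured TCP pose, the force and the opening at its end, in the units of the state.
- r.get_state(): the state, without advancing time (a new reading comes with each control period).
- imaging.capture(name): name is "scene" or "top"; returns the picture (400x640x3 uint8, red, green, blue); there is no depth.
- imaging.get_calibration(name): a dict with "mtx" (3x3 intrinsics, pixels), "R" (3x3) and "t" (3): a world point X has camera coordinates R X + t. Camera axes: x right, y down, z forward; pixel columns grow to the right and rows downward; lengths in m; the calibration is good to about 2 mm. A picture is of the moment at which its call begins. get_calibration takes no time and is no camera call.
- r.close_job(): hands the job in, once; it reports no verdict.
Trained networks look in the newest picture that a camera, given by its name, has taken for a name from the list of things; names that differ only in an ending like _2 or _b are one class to them, and where a whole thing is asked for, a point or a joint stands for the part that bears it (a point fixed in the world has none). Each returns a list of dicts, best first, with "score" (0 to 1); they miss things now and then, are a little off and sometimes report something else, mostly with a low value. They report only what shows in the picture. A call takes as long as a camera call. They do not tell look-alikes from the thing itself.
- imaging.search_frame(camera, label): "bbox" ([left, top, right, bottom] in pixels, round what is visible of it).
- imaging.outline_of(camera, label): "region" (400x640 bool, what is visible of it) and "bbox" ([left, top, right, bottom] in pixels, round what is visible of it).
- imaging.landmark_of(camera, label): "position" ([column, row] in pixels: a listed point, or the origin of a listed thing).
The state is a dict: "time_s": time; "joints": joint angles; "qd": joint speeds; "joint_torque": joint torques, N m; "tcp_pos": TCP position; "eef_rot": TCP orientation; "contact_force": force on the tool from outside, world axes, zero at the start; "moment": the same for the moment, N m; "gripper_width": finger opening in m.
Only numpy, scipy, OpenCV 4.12 (cv2) and the standard library are available. Lean on these libraries where they do the work, as an engineer would, in place of code of your own. Each camera call takes 0.05 s, during which the arm holds its last target.

## Task

Pack the small kiln's hearth for firing: stand the white cup in the middle of the hearth and a tall buff prop in each of its two sockets, lay the kiln shelf on the props so that their spigots go into its holes and it rests flat, and then stand the tall dark cup in the middle of the shelf. Set both cups down gently, upright and clear of the props, let go of everything, and leave the two short white props where they stand.

Things in the scene. Friction and masses are not known exactly. Their poses are not given: they have to be found in the camera images.
- hearth: The kiln's hearth, fixed: cream brick slab in a grey metal tray, 146 x 246 mm, flat upper face 45 mm above its underside. The upper face has two round sockets 40 mm across and 10 mm deep, centred at (0, +70) and (0, -70) mm in its own frame, with chamfered rims. Origin: centre of its underside, on the table; y along its length, z up.
- kiln_shelf: Kiln shelf: grey-brown flat slab 62 x 200 x 13 mm with through holes ø23 mm at (0, ±70) mm; about 0.3 kg. Lies flat on the table; either way round will do. Origin: centre of its underside; x across its width, y along its length, z up. On two tall props in the sockets its underside is 109 mm and its upper face 122 mm above the table; the spigots stand 2 mm out of the holes.
- tall_prop_a: One of two equal tall kiln props, buff (light brown): ø36 mm round body 74 mm high with a chamfered foot, and on top a round spigot ø15 mm, 15 mm high with a tapered tip (89 mm in all); about 0.13 kg. It stands upright at the start. Origin: centre of its foot; z up along it. In a socket its foot is 35 mm above the table. The two tall props are interchangeable.
- tall_prop_b: The other tall buff kiln prop: ø36 mm round body 74 mm high with a chamfered foot, and on top a round spigot ø15 mm, 15 mm high with a tapered tip (89 mm in all); about 0.13 kg. It stands upright at the start. Origin: centre of its foot; z up along it. In a socket its foot is 35 mm above the table.
- short_prop_a: One of two equal short props: round pale white kiln prop like the tall ones but short: ø36 mm body only 40 mm high, spigot ø15 x 15 mm on top (55 mm in all); too low for this job, a bystander. Stands upright. Origin: centre of its foot.
- short_prop_b: The other short prop: round pale white kiln prop like the tall ones but short: ø36 mm body only 40 mm high, spigot ø15 x 15 mm on top (55 mm in all); too low for this job, a bystander. Stands upright. Origin: centre of its foot.
- white_cup: Low round cup, white glaze with a bare brown foot, open at the top, 65 mm in diameter, 43 mm high, foot ø58 mm, wall about 5 mm; 0.18 kg. Goes under the shelf. Origin: centre of its foot; z up.
- dark_cup: Taller round cup, dark brown outside and cream inside, open at the top, 69 mm in diameter near the rim, about 66 mm at 20 mm height, 65 mm high, foot ø48 mm, wall about 4 mm; 0.15 kg. Goes on the shelf. Origin: centre of its foot; z up.
Not all that is in view belongs to the job. What is shaped like the tall_prop_b but blue or turquoise is not meant.

How it is judged (in metres and radians):
On the way, in this order (a step that is already met when the one before it is completed fails the run):
1. the white cup stands in the middle of the hearth and a tall prop is seated in each socket (((x of tall_prop_a in the frame of hearth between -0.005 and 0.005 m and y of tall_prop_a in the frame of hearth between 0.065 and 0.075 m and z of tall_prop_a in the frame of hearth between 0.031 and 0.039 m and x of tall_prop_b in the frame of hearth between -0.005 and 0.005 m and y of tall_prop_b in the frame of hearth between -0.075 and -0.065 m and z of tall_prop_b in the frame of hearth between 0.031 and 0.039 m) or (x of tall_prop_a in the frame of hearth between -0.005 and 0.005 m and y of tall_prop_a in the frame of hearth between -0.075 and -0.065 m and z of tall_prop_a in the frame of hearth between 0.031 and 0.039 m and x of tall_prop_b in the frame of hearth between -0.005 and 0.005 m and y of tall_prop_b in the frame of hearth between 0.065 and 0.075 m and z of tall_prop_b in the frame of hearth between 0.031 and 0.039 m)) and angle between each of tall_prop_a, tall_prop_b, white_cup's own z axis and vertical below 0.06 rad and horizontal distance between white_cup and hearth below 0.012 m and z of white_cup in the frame of hearth between 0.041 and 0.049 m and linear speed of each of tall_prop_a, tall_prop_b, white_cup below 0.02 m/s and angular speed of each of tall_prop_a, tall_prop_b, white_cup below 0.2 rad/s), for 0.2 s.
2. the kiln shelf rests flat on both props, their spigots in its holes, over the white cup (all of step 1 and horizontal distance between kiln_shelf and hearth below 0.01 m and z of kiln_shelf in the frame of hearth between 0.105 and 0.113 m and angle between kiln_shelf's own z axis and vertical below 0.03 rad and angle between the x axis of kiln_shelf and the x axis of hearth, either way round below 0.1 rad and linear speed of kiln_shelf below 0.02 m/s and angular speed of kiln_shelf below 0.2 rad/s), for 0.2 s.
At the end, for the whole second after the job is handed in: A tall prop upright in each socket (5 mm), the white cup upright mid-hearth (12 mm), the shelf seated on the props, spigots in its holes (10 mm, 0.10 rad, level within 0.03 rad), the dark cup upright mid-shelf (12 mm); heights within 4 mm; all at rest (all of step 2 and horizontal distance between dark_cup and kiln_shelf below 0.012 m and z of dark_cup in the frame of kiln_shelf between 0.009 and 0.017 m and angle between dark_cup's own z axis and vertical below 0.06 rad and linear speed of dark_cup below 0.02 m/s and angular speed of dark_cup below 0.2 rad/s); the robot touches nothing.
It fails at once if a cup is let fall (it moves faster than 0.5 m/s out of the fingers) ((linear speed of white_cup above 0.5 m/s and contact force between the fingers and white_cup below 0.05 N) or (linear speed of dark_cup above 0.5 m/s and contact force between the fingers and dark_cup below 0.05 N)).
It fails at once if a short white prop is shifted by more than 30 mm or knocked over (distance of any of short_prop_a, short_prop_b from where it was at the start of the episode above 0.03 m or angle between any of short_prop_a, short_prop_b's own z axis and vertical above 0.4 rad).
It also fails if it takes over 138 s, if anything falls off the work surface, if the arm or the gripper's body presses on something with over 40 N, if the wrist force passes 120 N, or if a joint passes its speed limit or range.

## Working session

There is one attempt and no reset: what is moved stays moved. The work goes in short steps, Python scripts to look and compute and a tool call to move; the robot and the scene stay as the last step left them, time stands still between calls to the robot, and variables do not carry over. Pictures are saved under pics/ and viewed, and the job is handed in when it is done.

Besides the shell and the picture viewer there is one more tool, called after "Emit:" as name(argument=value, ...) on one line, values as JSON. drive_tool: Moves the arm, as the interface text tells. Its arguments: {"type":"object","properties":{"deltas":{"type":"array"},"claw":{"type":"number"},"squeeze":{"type":"number"}},"required":["deltas"]}

```bash
mkdir -p pics; ls; python3 - <<'E'
from plant import r, imaging
import cv2,numpy as np
print(r.get_state())
for n in ("scene","top"):
    im=imaging.capture(n); cv2.imwrite(f"pics/{n}0.png",im[:,:,::-1])
    c=imaging.get_calibration(n); print(n,c, -np.array(c["R"]).T@c["t"])
E
```

```text
pics
{'time_s': 0.0, 'joints': array([ 8.88145614e+01,  2.05931689e+01,  6.34150212e-01, -1.82357012e-02,
       -7.01358902e+01, -1.65064790e+01]), 'qd': array([-0.05804586, -0.00582292, -0.06646481,  0.05844587,  0.07445622,
       -0.01572638]), 'joint_torque': array([ 9.08765778e-04, -5.82712841e+01,  2.93042529e+01,  6.99683368e+00,
        6.95352210e-03, -1.65289262e-04]), 'tcp_pos': array([0.20502512, 0.64260445, 0.2256119 ]), 'eef_rot': array([-8.99041316e+01,  1.05321170e-02,  1.62301881e+02]), 'contact_force': array([ 0.06315343, -0.16866079,  0.2877624 ]), 'moment': array([-0.00199002,  0.01039229, -0.01841724]), 'gripper_width': 0.08779405306163644}
scene {'mtx': array([[490.12092096,   0.        , 321.8252021 ],
       [  0.        , 490.12092096, 205.87413495],
       [  0.        ,   0.        ,   1.        ]]), 'R': array([[ 0.70646288, -0.70736578,  0.02332054],
       [-0.37905588, -0.40598702, -0.83155948],
       [ 0.59768456,  0.57862612, -0.55494592]]), 't': array([-0.3755679 ,  0.22082814,  0.79373632])} [-0.12537295 -0.63528709  0.63287092]
top {'mtx': array([[378.07526086,   0.        , 320.79435901],
       [  0.        , 378.07526086, 193.02838401],
       [  0.        ,   0.        ,   1.        ]]), 'R': array([[-0.02423523, -0.99942515,  0.02370716],
       [-0.98603393,  0.01998849, -0.16534073],
       [ 0.16477181, -0.02738314, -0.98595153]]), 't': array([0.00114376, 0.50300125, 0.94938087])} [0.33957281 0.01708589 1.019183  ]
```

View pics/scene0.png

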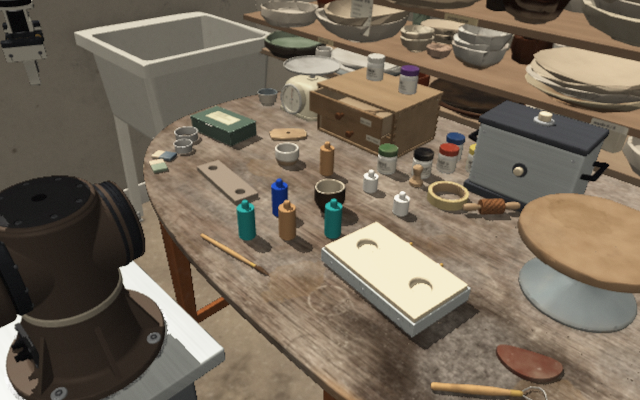

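View pics/top0.png

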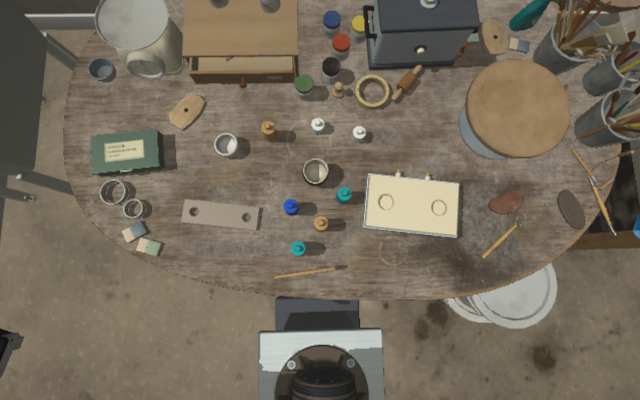

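```bash
python3 - <<'E'
from plant import r, imaging
import numpy as np
for lab in ["hearth","kiln_shelf","tall_prop_a","short_prop_a","white_cup","dark_cup"]:
    for cam in ("top","scene"):
        o=imaging.landmark_of(cam,lab); b=imaging.search_frame(cam,lab)
        print(lab,cam,[(np.round(d["position"],1).tolist(),round(d["score"],2)) for d in o],[(np.round(d["bbox"]).astype(int).tolist(),round(d["score"],2)) for d in b])
print(r.get_state()["time_s"])
E
```

```text
hearth top [([406.5, 206.4], 0.78), ([270.9, 134.2], 0.46)] [([362, 168, 457, 237], 0.63)]
hearth scene [([389.5, 284.0], 0.93)] [([320, 226, 471, 334], 0.75)]
kiln_shelf top [([221.2, 216.8], 0.62)] [([182, 199, 258, 230], 0.73)]
kiln_shelf scene [([230.2, 182.4], 0.63)] [([198, 161, 259, 207], 0.58)]
tall_prop_a top [([342.2, 197.4], 0.68), ([269.1, 136.6], 0.57), ([302.2, 249.0], 0.53), ([292.4, 211.3], 0.53), ([321.4, 223.0], 0.49)] [([263, 123, 274, 142], 0.74), ([283, 200, 298, 218], 0.63), ([313, 216, 326, 230], 0.59), ([292, 242, 306, 255], 0.43)]
tall_prop_a scene [([330.9, 233.6], 0.83), ([288.6, 236.9], 0.77), ([244.5, 232.5], 0.73), ([328.0, 176.0], 0.69), ([282.1, 213.7], 0.66)] [([321, 144, 335, 172], 0.95), ([236, 198, 258, 241], 0.87), ([271, 178, 289, 215], 0.87), ([278, 201, 295, 243], 0.82), ([323, 200, 344, 239], 0.72), ([199, 159, 259, 203], 0.57)]
short_prop_a top [([313.5, 131.2], 0.65), ([356.6, 134.6], 0.5)] [([305, 158, 328, 190], 0.71), ([352, 129, 365, 144], 0.63), ([307, 120, 327, 132], 0.62)]
short_prop_a scene [([401.8, 211.6], 0.78), ([367.9, 188.2], 0.77)] [([391, 191, 411, 215], 0.89), ([362, 169, 377, 189], 0.62), ([321, 224, 469, 334], 0.44)]
white_cup top [([229.7, 147.7], 0.69)] [([216, 133, 240, 160], 0.68)]
white_cup scene [([287.1, 160.1], 0.62)] [([275, 142, 299, 164], 0.79)]
dark_cup top [([317.7, 174.7], 0.84), ([227.7, 146.7], 0.19)] [([306, 160, 328, 187], 0.88)]
dark_cup scene [([325.8, 208.2], 0.72)] [([310, 180, 347, 211], 0.69)]
1.3
```

```bash
cat > h.py <<'E'
from plant import r, imaging
import cv2,numpy as np
from scipy.optimize import minimize, least_squares
C={n:imaging.get_calibration(n) for n in("scene","top")}
def proj(cam,X):
    c=C[cam]; P=np.atleast_2d(X)@np.array(c["R"]).T+c["t"]; p=P@np.array(c["mtx"]).T
    return p[:,:2]/p[:,2:]
def ray(cam,px,z):
    c=C[cam]; R=np.array(c["R"]); o=-R.T@c["t"]; d=R.T@np.linalg.inv(c["mtx"])@[px[0],px[1],1]
    return o+d*(z-o[2])/d[2]
def circ(x,y,z,rad,n=40):
    a=np.linspace(0,2*np.pi,n,endpoint=False); return np.c_[x+rad*np.cos(a),y+rad*np.sin(a),np.full(n,z)]
def hullmask(cam,X,s=4):
    p=proj(cam,X); h=cv2.convexHull(np.float32(p)); m=np.zeros((400*s,640*s),np.uint8)
    cv2.fillConvexPoly(m,np.int32(np.round((h+0.5)*s*16-8)),1,shift=4)
    return cv2.resize(m.astype(np.float32),(640,400),interpolation=cv2.INTER_AREA)
def crop(im,x0,y0,x1,y1,k,name):
    c=cv2.resize(im[y0:y1,x0:x1],None,fx=k,fy=k,interpolation=cv2.INTER_CUBIC); cv2.imwrite(name,c[:,:,::-1])
E
python3 - <<'E'
from h import *
a=cv2.imread("pics/scene0.png")[130:250,220:420]; b=cv2.imread("pics/top0.png")[110:262,230:390]
cv2.imwrite("pics/c1.png",cv2.resize(a,None,fx=4,fy=4,interpolation=cv2.INTER_CUBIC))
cv2.imwrite("pics/c2.png",cv2.resize(b,None,fx=4,fy=3.9,interpolation=cv2.INTER_CUBIC))
for cam,ps in (("top",[(321.4,223),(269.1,136.6),(406.5,206.4),(221.2,216.8),(229.7,147.7),(317.7,174.7)]),("scene",[(288.6,236.9),(328,176),(389.5,284),(230.2,182.4),(287.1,160.1),(325.8,208.2)])):
    for p in ps: print(cam,p,ray(cam,p,0)[:2].round(4))
E
```

```text
top (321.4, 223) [ 0.4279 -0.0109]
top (269.1, 136.6) [0.6727 0.1294]
top (406.5, 206.4) [ 0.4681 -0.2446]
top (221.2, 216.8) [0.4505 0.2582]
top (229.7, 147.7) [0.6425 0.2384]
top (317.7, 174.7) [ 0.5613 -0.0039]
scene (288.6, 236.9) [ 0.4209 -0.011 ]
scene (328, 176) [0.6654 0.1112]
scene (389.5, 284) [ 0.4617 -0.2503]
scene (230.2, 182.4) [0.464  0.2544]
scene (287.1, 160.1) [0.6451 0.2456]
scene (325.8, 208.2) [0.5561 0.0115]
```

View pics/c1.png

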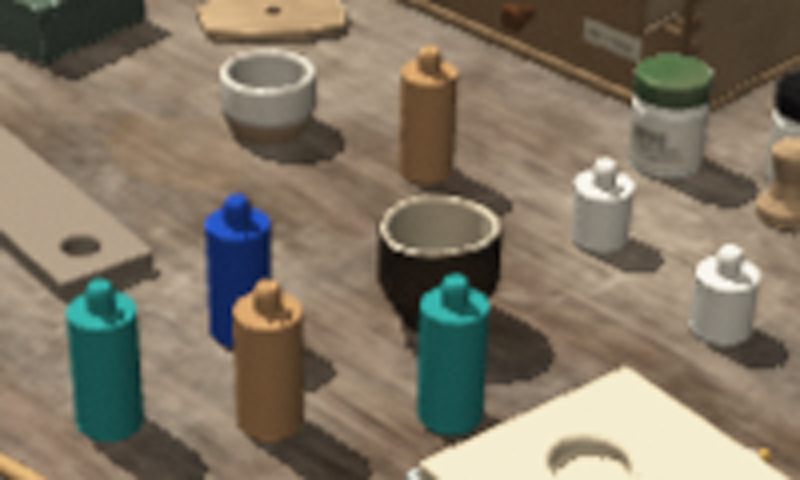

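View pics/c2.png

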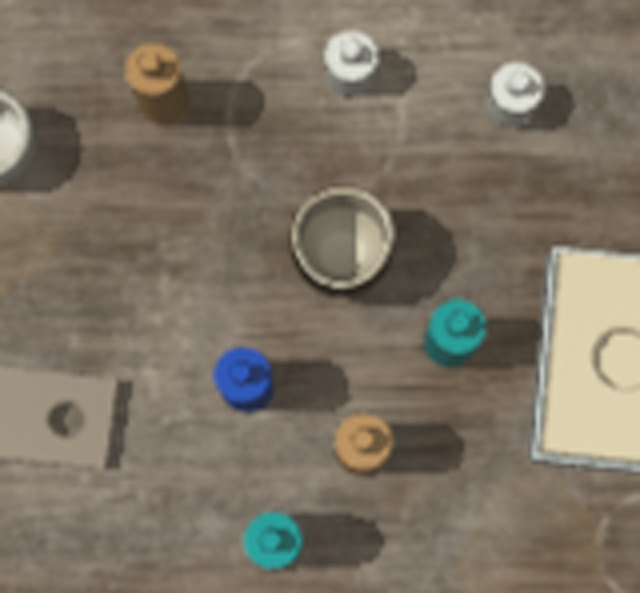

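Prop-shaped things in scene view: teal (246,220), blue (279,197), teal (333,219), buff (288,220), buff (327,158), short white (371,182) and (401,205). The two buff ones fit the description (in top view (321,223) and (268,128)). Next I fit models to the outlines.

```bash
cat >> h.py <<'E'
def prop(x,y,z=0): return np.r_[circ(x,y,z+.002,.0175),circ(x,y,z+.004,.018),circ(x,y,z+.0735,.018),circ(x,y,z+.086,.0075),circ(x,y,z+.089,.005)]
def wcup(x,y,z=0): return np.r_[circ(x,y,z,.029),circ(x,y,z+.015,.0325),circ(x,y,z+.043,.0325)]
def dcup(x,y,z=0): return np.r_[circ(x,y,z,.024),circ(x,y,z+.02,.033),circ(x,y,z+.058,.0345),circ(x,y,z+.065,.0335)]
def box(x,y,yaw,w,l,h,z=0):
    c,s=np.cos(yaw),np.sin(yaw); q=np.array([(a*w/2,b*l/2,k) for a in(1,-1) for b in(1,-1) for k in (z,z+h)])
    return np.c_[x+c*q[:,0]-s*q[:,1],y+s*q[:,0]+c*q[:,1],q[:,2]]
def shelf(x,y,yaw,z=0): return box(x,y,yaw,.062,.2,.013,z)
def hearth(x,y,yaw): return box(x,y,yaw,.146,.246,.045)
def regs(label,x0,model,cams=("top","scene")):
    out={}
    for cam in cams:
        best=None
        pm=hullmask(cam,model(*x0))
        for d in imaging.outline_of(cam,label):
            m=np.asarray(d["region"]).astype(np.float32); iou=np.minimum(m,pm).sum()/np.maximum(m,pm).sum()
            if best is None or iou>best[0]: best=(iou,m,d["score"])
        if best is not None and best[0]>.2: out[cam]=best[1]
        print(label,cam,None if best is None else (round(float(best[0]),2),best[2]))
    return out
def fit(model,x0,R,scale=None):
    def cost(v): return sum(np.abs(hullmask(c,model(*v))-m).sum()/m.sum() for c,m in R.items())
    x0=np.array(x0,float); n=len(x0); st=np.array([.008,.008,.05][:n])
    S=np.vstack([x0]+[x0+st*np.eye(n)[i] for i in range(n)]); 
    res=minimize(cost,x0,method="Nelder-Mead",options=dict(initial_simplex=S,xatol=1e-5,fatol=1e-5,maxiter=300))
    return res.x,res.fun
E
cat > m1.py <<'E'
from h import *
for n in("scene","top"): imaging.capture(n)
for name,lab,mod,x0 in [("pN","tall_prop_a",prop,(.424,-.011)),("pF","tall_prop_a",prop,(.669,.12)),("wc","white_cup",wcup,(.644,.242)),("dc","dark_cup",dcup,(.558,.003)),("shelf","kiln_shelf",shelf,(.457,.256,0)),("hearth","hearth",hearth,(.465,-.247,0))]:
    R=regs(lab,x0,mod)
    for cs in (("top",),("scene",),("top","scene")):
        if all(c in R for c in cs):
            v,f=fit(mod,x0,{c:R[c] for c in cs}); print("  ",name,cs,v.round(4),round(f,3))
E
python3 m1.py
```

```text
tall_prop_a top (0.67, 0.67)
tall_prop_a scene (0.0, 0.97)
   pN ('top',) [ 0.4206 -0.0053] 0.134
tall_prop_a top (0.73, 0.6)
tall_prop_a scene (0.81, 0.61)
   pF ('top',) [0.6724 0.1246] 0.08
   pF ('scene',) [0.6775 0.13  ] 0.1
   pF ('top', 'scene') [0.6729 0.1248] 0.214
white_cup top (0.0, 0.64)
white_cup scene (0.85, 0.81)
   wc ('scene',) [0.6421 0.2452] 0.135
dark_cup top (0.89, 0.74)
dark_cup scene (0.68, 0.7)
   dc ('top',) [0.558  0.0049] 0.103
   dc ('scene',) [0.5596 0.0066] 0.445
   dc ('top', 'scene') [0.5575 0.0048] 0.548
kiln_shelf top (0.75, 0.79)
kiln_shelf scene (0.77, 0.59)
   shelf ('top',) [ 0.455   0.2594 -0.1314] 0.086
   shelf ('scene',) [ 0.4551  0.2621 -0.1301] 0.065
   shelf ('top', 'scene') [ 0.455   0.2602 -0.1321] 0.157
hearth top (0.87, 0.82)
hearth scene (0.88, 0.56)
   hearth ('top',) [ 0.4669 -0.2458 -0.1315] 0.046
   hearth ('scene',) [ 0.473  -0.2439 -0.1336] 0.078
   hearth ('top', 'scene') [ 0.4677 -0.2456 -0.134 ] 0.137
```

```bash
cat >> h.py <<'E'
def rot(x,y,yaw,px,py): c,s=np.cos(yaw),np.sin(yaw); return x+c*px-s*py,y+s*px+c*py
def ov(cam,im,k,items,x0,y0,x1,y1,name):
    c=cv2.resize(im[y0:y1,x0:x1],None,fx=k,fy=k,interpolation=cv2.INTER_CUBIC)[:,:,::-1].copy()
    for P,col in items:
        p=((proj(cam,P)-[x0,y0]+.5)*k); cv2.polylines(c,[np.int32(p*16)],True,col,1,cv2.LINE_AA,4)
    cv2.imwrite(name,c); return c
def items(V):
    it=[]
    for k,v in V.items():
        if k[0]=="p": z=v[2] if len(v)>2 else 0; it+=[(circ(v[0],v[1],z,.018),(0,0,255)),(circ(v[0],v[1],z+.074,.018),(0,0,255)),(circ(v[0],v[1],z+.089,.006),(0,255,255))]
        if k=="wc": z=v[2] if len(v)>2 else 0; it+=[(circ(v[0],v[1],z,.029),(255,0,0)),(circ(v[0],v[1],z+.043,.0325),(0,0,255))]
        if k=="dc": z=v[2] if len(v)>2 else 0; it+=[(circ(v[0],v[1],z,.024),(255,0,0)),(circ(v[0],v[1],z+.065,.034),(0,0,255))]
        if k=="shelf":
            z=v[3] if len(v)>3 else 0
            it.append((shelf(*v[:3],z)[[1,3,7,5]],(0,0,255)))
            for s in(.07,-.07): it.append((circ(*rot(*v[:3],0,s),z+.013,.0115),(0,255,0)))
        if k=="hearth":
            it.append((hearth(*v)[[1,3,7,5]],(0,0,255)))
            for s in(.07,-.07): it.append((circ(*rot(*v,0,s),.045,.02),(0,255,0)))
    return it
E
python3 - <<'E'
from h import *
V=dict(pN=(.4206,-.0053),pF=(.6729,.1248),wc=(.6421,.2440),dc=(.5575,.0048),shelf=(.455,.2602,-.132),hearth=(.4677,-.2456,-.134))
t=cv2.imread("pics/top0.png")[:,:,::-1];s=cv2.imread("pics/scene0.png")[:,:,::-1]
ov("top",t,5,items(V),170,110,330,235,"pics/o1.png");ov("top",t,5,items(V),290,150,470,270,"pics/o2.png")
ov("scene",s,5,items(V),190,130,350,250,"pics/o3.png");ov("scene",s,5,items(V),315,220,475,335,"pics/o4.png")
E
```

```text
(no output)
```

View pics/o1.png

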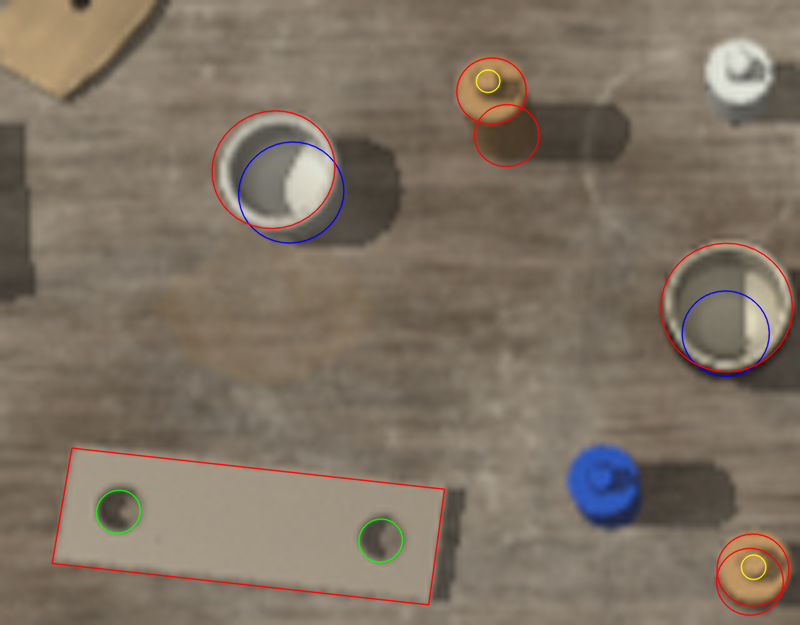

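View pics/o2.png

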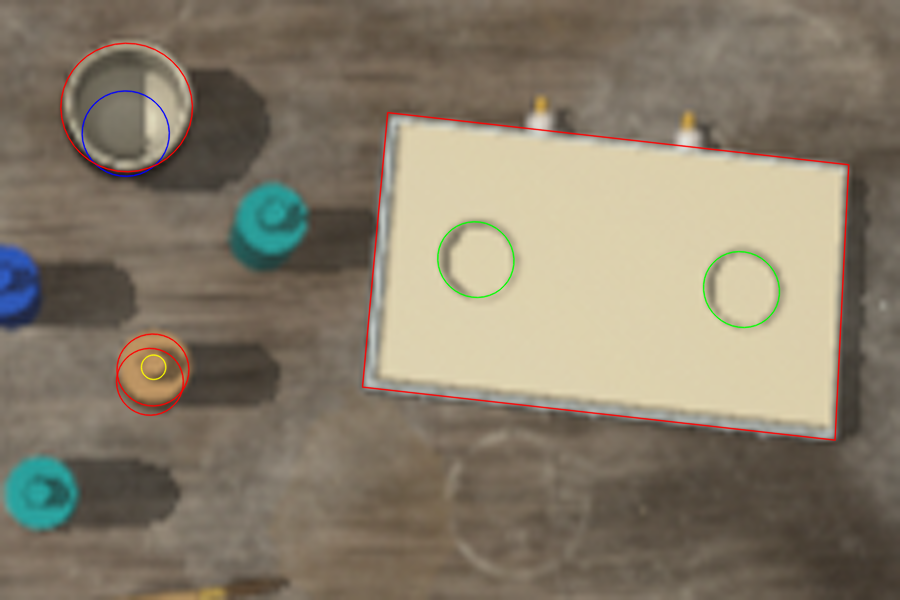

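View pics/o3.png

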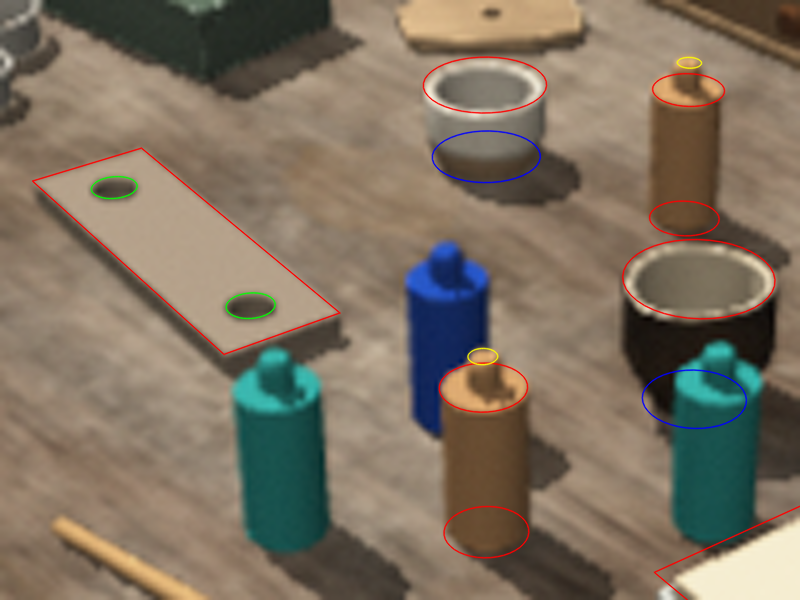

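View pics/o4.png

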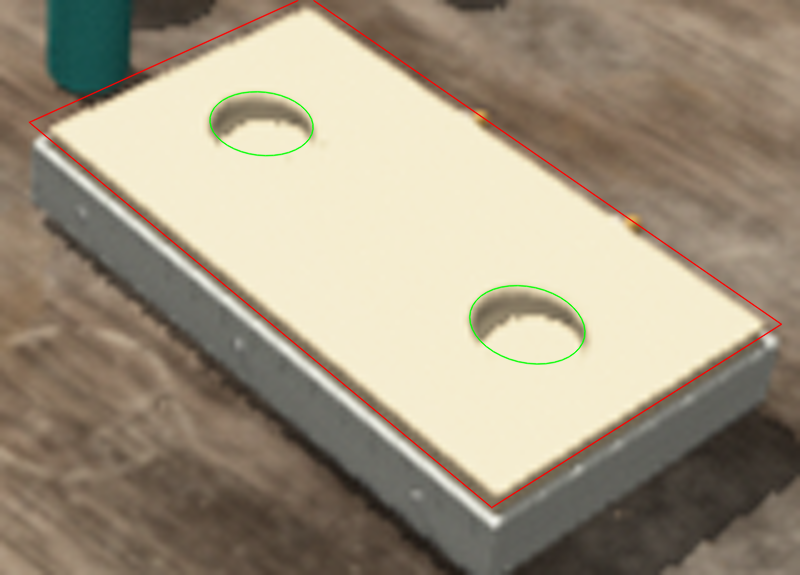

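```bash
python3 - <<'E'
from h import *
for n,p,z in [("blue",(291,205.5),.08),("teal2",(343.5,194),.08),("teal1",(298.5,248),.08),("sh1",(318,124),.045),("sh2",(360,132.5),.045),("drawerfrontL",(192,80),.0),("drawerR",(297,80),0),("boxgreenR",(159,170),.0),("board",(200,115),0)]:
    print(n,ray("top",p,z).round(3))
E
```

```text
blue [0.466 0.066 0.08 ]
teal2 [ 0.493 -0.066  0.08 ]
teal1 [0.361 0.049 0.08 ]
sh1 [ 0.691 -0.007  0.045]
sh2 [ 0.665 -0.12   0.045]
drawerfrontL [0.844 0.348 0.   ]
drawerR [0.841 0.049 0.   ]
boxgreenR [0.583 0.43  0.   ]
board [0.739 0.323 0.   ]
```

Emit:
drive_tool(deltas=[[2.7, -2.5, -0.2, 0, 0, -0.0875], [5.4, -5, -0.4, 0, 0, -0.175], [8.1, -7.5, -0.6, 0, 0, -0.2625], [10.8, -10, -0.8, 0, 0, -0.35], [13.5, -12.5, -1, 0, 0, -0.4375], [16.2, -15, -1.2, 0, 0, -0.525], [18.9, -17.5, -1.4, 0, 0, -0.6125], [21.6, -20, -1.6, 0, 0, -0.7]], claw=1, squeeze=20)

```text
time_s: 2.67
tcp_pos: [0.4222, 0.4417, 0.2108]
eef_rot: [-90.0, -0.0, 122.0]
contact_force: [0.7, 1.2, 0.6]
gripper_width: 0.0877
```

Emit:
drive_tool(deltas=[[2.9, -2.7, -1, 0, 0, -0.1], [5.8, -5.4, -2, 0, 0, -0.2], [8.7, -8.1, -3, 0, 0, -0.3], [11.6, -10.8, -4, 0, 0, -0.4], [14.5, -13.5, -5, 0, 0, -0.5], [17.4, -16.2, -6, 0, 0, -0.6], [20.3, -18.4, -7, 0, 0, -0.695], [22.1, -20, -7.5, 0, 0, -0.695]])

```text
time_s: 3.33
tcp_pos: [0.6439, 0.2403, 0.134]
eef_rot: [-89.9, 0.1, 81.9]
contact_force: [0.4, 0.9, -0.3]
gripper_width: 0.0873
```

```bash
python3 - <<'E'
from h import *
for n in ("scene","top"):
    im=imaging.capture(n); cv2.imwrite(f"pics/{n}1.png",im[:,:,::-1])
s=r.get_state(); print({k:np.round(s[k],3) for k in("time_s","joints","tcp_pos","eef_rot","contact_force")})
E
```

```text
{'time_s': np.float64(3.433), 'joints': array([ 3.6624e+01,  2.5455e+01, -4.3690e+00,  1.6000e-02, -6.0333e+01,
       -4.4499e+01]), 'tcp_pos': array([0.644, 0.24 , 0.133]), 'eef_rot': array([-89.898,   0.119,  82.134]), 'contact_force': array([ 0.079,  0.102, -0.064])}
```

View pics/scene1.png

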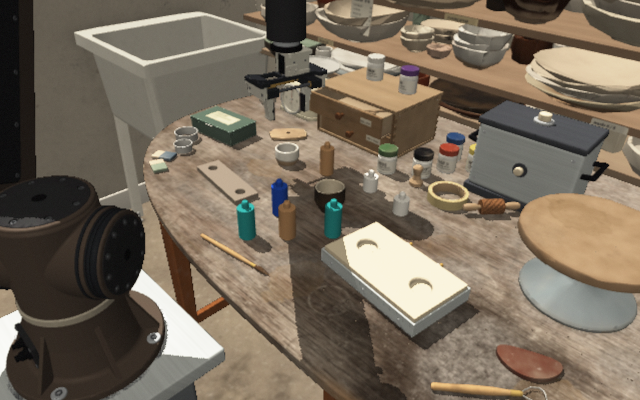

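View pics/top1.png

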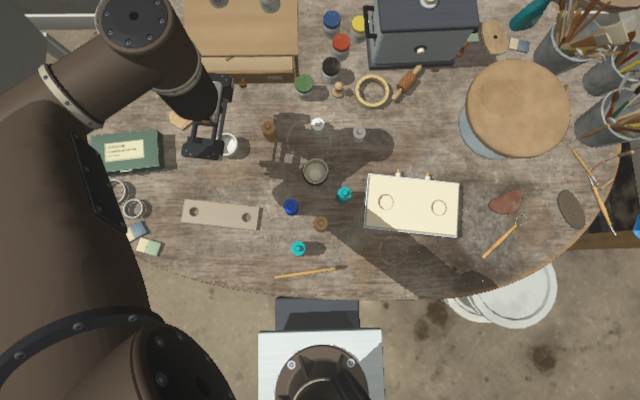

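```bash
python3 - <<'E'
from h import *
from scipy.spatial.transform import Rotation as Ro
s=r.get_state(); R=Ro.from_euler("xyz",s["eef_rot"],degrees=True).as_matrix();print(R.round(3))
for c in("top","scene"):
    for w in(-.044,0,.044): print(c,w,proj(c,s["tcp_pos"]+R[:,2]*w).round(1), proj(c,s["tcp_pos"]+R[:,2]*w-R[:,1]*.066).round(1))
im=cv2.imread("pics/scene1.png")[60:180,230:350]; im2=cv2.imread("pics/top1.png")[60:180,150:270]
cv2.imwrite("pics/c3.png",np.hstack([cv2.resize(i,None,fx=3.3,fy=4,interpolation=cv2.INTER_CUBIC) for i in(im,im2)]))
E
```

```text
[[ 0.137 -0.002 -0.991]
 [ 0.991 -0.002  0.137]
 [-0.002 -1.     0.002]]
top -0.044 [[220.3 114.4]] [[213.3 103.6]]
top 0 [[217.5 131.5]] [[210.2 121.9]]
top 0.044 [[214.5 148.9]] [[207.  140.6]]
scene -0.044 [[301.7 110.8]] [[301.7  86.1]]
scene 0 [[287.5 114.6]] [[287.1  89.5]]
scene 0.044 [[272.8 118.5]] [[272.   93.1]]
```

View pics/c3.png

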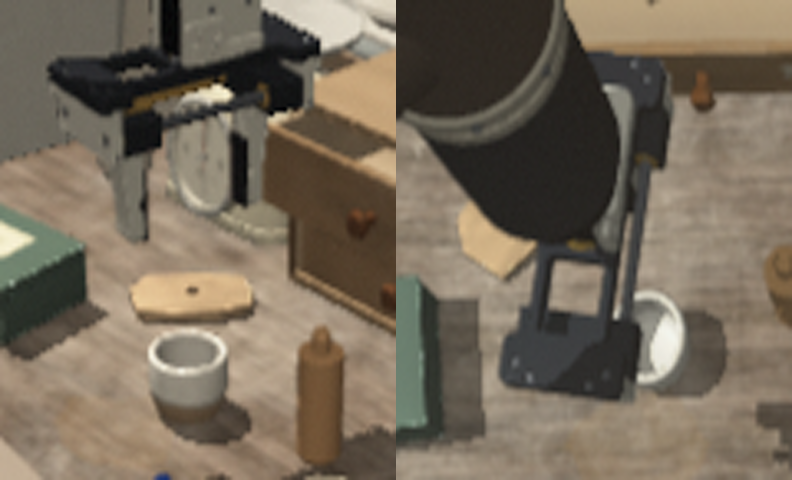

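Emit:
drive_tool(deltas=[[-0.2, 0.25, -2, 0, 0, 0], [-0.2, 0.25, -4, 0, 0, 0], [-0.2, 0.25, -6, 0, 0, 0], [-0.2, 0.25, -8, 0, 0, 0], [-0.2, 0.25, -10, 0, 0, 0], [-0.2, 0.25, -11.3, 0, 0, 0], [-0.2, 0.25, -12.2, 0, 0, 0], [-0.2, 0.25, -12.2, 0, 0, 0]])

```text
time_s: 4.1
tcp_pos: [0.6391, 0.2452, 0.0117]
eef_rot: [-89.9, 0.1, 82.4]
contact_force: [0.7, -0.3, -0.4]
gripper_width: 0.0881
```

Emit:
drive_tool(deltas=[[0, 0, 0, 0, 0, 0], [0, 0, 0, 0, 0, 0], [0, 0, 0, 0, 0, 0], [0, 0, 0, 0, 0, 0], [0, 0, 0, 0, 0, 0], [0, 0, 0, 0, 0, 0], [0, 0, 0, 0, 0, 0], [0, 0, 0, 0, 0, 0]], claw=0.3, squeeze=15)

```text
time_s: 4.77
tcp_pos: [0.6407, 0.2459, 0.0147]
eef_rot: [-90.1, -0.1, 82.4]
contact_force: [-1.2, 0.4, 5.5]
gripper_width: 0.0634
```

Emit:
drive_tool(deltas=[[0, 0, 0.3, 0, 0, 0], [0, 0, 1, 0, 0, 0], [0, 0, 2.5, 0, 0, 0], [0, 0, 4.5, 0, 0, 0], [0, 0, 6.5, 0, 0, 0], [0, 0, 9, 0, 0, 0], [0, 0, 11, 0, 0, 0], [0, 0, 13, 0, 0, 0]])

```text
time_s: 5.43
tcp_pos: [0.6399, 0.2454, 0.145]
eef_rot: [-90.0, -0.0, 82.4]
contact_force: [0.5, -0.4, -2.3]
gripper_width: 0.064
```

```bash
cat >> h.py <<'E'
def snap(tag):
    out={}
    for n in ("scene","top"):
        out[n]=imaging.capture(n); cv2.imwrite(f"pics/{n}{tag}.png",out[n][:,:,::-1])
    return out
def st():
    s=r.get_state(); print({k:np.round(s[k],4) for k in("time_s","tcp_pos","eef_rot","contact_force","gripper_width")}); return s
E
python3 - <<'E'
from h import *
I=snap(2); s=st()
t=s["tcp_pos"]
V=dict(wc=(t[0],t[1]-.003,t[2]-.0147))
a=ov("scene",I["scene"],4,items(V),240,40,340,180,"pics/a.png");b=ov("top",I["top"],4,items(V),150,40,250,180,"pics/b.png")
cv2.imwrite("pics/c4.png",np.hstack([a,b]))
E
```

```text
{'time_s': np.float64(5.5333), 'tcp_pos': array([0.6419, 0.2464, 0.148 ]), 'eef_rot': array([-90.2855,  -0.2106,  82.4055]), 'contact_force': array([ 0.1481,  0.0728, -1.2041]), 'gripper_width': np.float64(0.0635)}
```

View pics/c4.png

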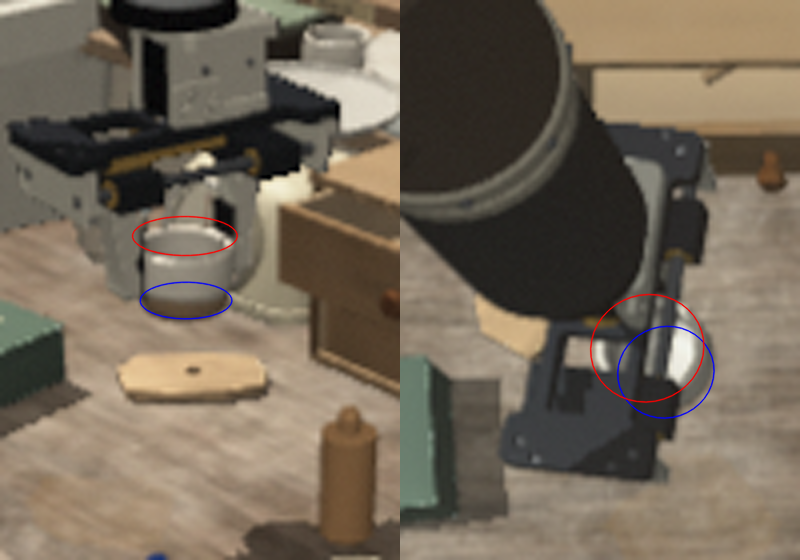

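Emit:
drive_tool(deltas=[[-0.4, -1, 0, 0, 0, 0], [-1.2, -3.2, 0, 0, 0, 0], [-2.2, -6.2, 0, 0, 0, 0], [-3.4, -9.5, 0, 0, 0, 0], [-4.6, -13, 0, 0, 0, 0], [-5.9, -16.5, 0, 0, 0, 0], [-7.1, -20, 0, 0, 0, 0], [-8.3, -23.5, 0, 0, 0, 0]])

```text
time_s: 6.2
tcp_pos: [0.5549, 0.0085, 0.1424]
eef_rot: [-89.9, 0.0, 82.4]
contact_force: [0.6, -1.0, -1.6]
gripper_width: 0.0632
```

Emit:
drive_tool(deltas=[[-1.2, -3.5, 0, 0, 0, 0], [-2.5, -7, 0, 0, 0, 0], [-3.7, -10.5, 0, 0, 0, 0], [-5, -14, 0, 0, 0, 0], [-6.3, -17.5, 0, 0, 0, 0], [-7.6, -21, 0, 0, 0, 0], [-8.6, -24, 0, 0, 0, 0], [-9, -25.3, 0, 0, 0, 0]])

```text
time_s: 6.87
tcp_pos: [0.464, -0.2451, 0.1425]
eef_rot: [-89.8, -0.0, 82.2]
contact_force: [0.8, 0.2, -2.0]
gripper_width: 0.0638
```

Emit:
drive_tool(deltas=[[0, 0, -0.8, 0, 0, 0], [0, 0, -2, 0, 0, 0], [0, 0, -3.2, 0, 0, 0], [0, 0, -4.5, 0, 0, 0], [0, 0, -5.5, 0, 0, 0], [0, 0, -6.2, 0, 0, 0], [0, 0, -6.5, 0, 0, 0], [0, 0, -6.5, 0, 0, 0]])

```text
time_s: 7.53
tcp_pos: [0.4666, -0.2422, 0.0777]
eef_rot: [-89.9, -0.0, 82.4]
contact_force: [-0.2, 0.1, -1.2]
gripper_width: 0.0635
```

```bash
python3 - <<'E'
from h import *
I=snap(3); s=st()
t=s["tcp_pos"]
V=dict(wc=(t[0],t[1]-.0035,t[2]-.0147),hearth=(.468,-.246,-.134))
a=ov("scene",I["scene"],4,items(V),310,180,480,335,"pics/c5.png");b=ov("top",I["top"],4,items(V),330,100,480,250,"pics/c6.png")
E
```

```text
{'time_s': np.float64(7.6333), 'tcp_pos': array([ 0.4674, -0.2424,  0.0788]), 'eef_rot': array([-9.00158e+01,  7.50000e-03,  8.24002e+01]), 'contact_force': array([ 0.4075, -0.362 , -1.1349]), 'gripper_width': np.float64(0.0637)}
```

View pics/c5.png

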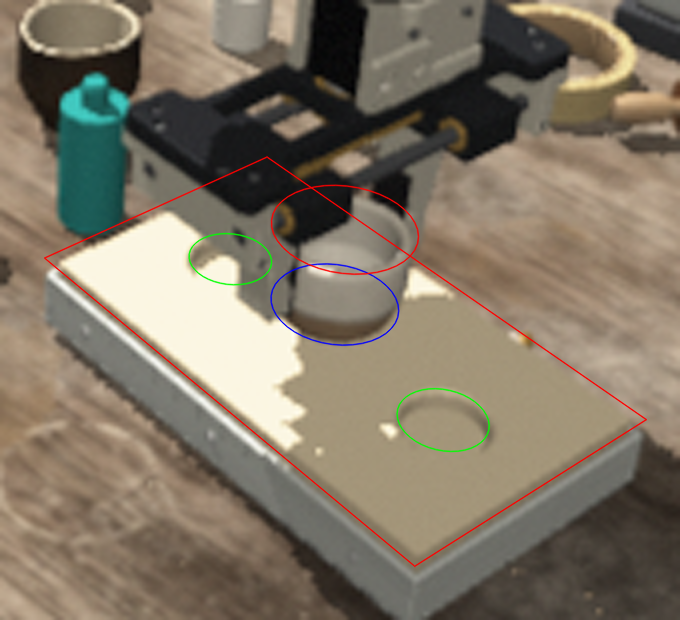

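View pics/c6.png

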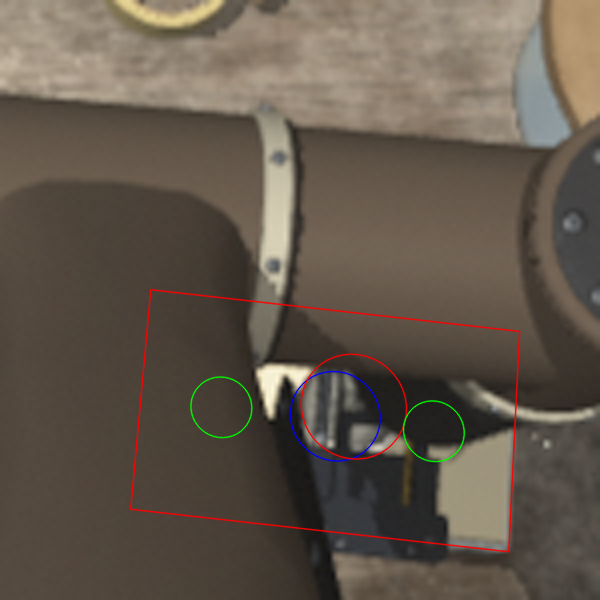

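Emit:
drive_tool(deltas=[[0.05, 0, -0.4, 0, 0, 0], [0.05, 0, -0.8, 0, 0, 0], [0.05, 0, -1.2, 0, 0, 0], [0.05, 0, -1.5, 0, 0, 0], [0.05, 0, -1.7, 0, 0, 0], [0.05, 0, -1.8, 0, 0, 0], [0.05, 0, -1.9, 0, 0, 0], [0.05, 0, -1.9, 0, 0, 0]])

```text
time_s: 8.3
tcp_pos: [0.4676, -0.2425, 0.0597]
eef_rot: [-90.0, 0.0, 82.4]
contact_force: [-1.2, -0.9, -0.5]
gripper_width: 0.0634
```

Emit:
drive_tool(deltas=[[0, 0, -0.05, 0, 0, 0], [0, 0, -0.1, 0, 0, 0], [0, 0, -0.15, 0, 0, 0], [0, 0, -0.2, 0, 0, 0], [0, 0, -0.2, 0, 0, 0], [0, 0, -0.2, 0, 0, 0], [0, 0, -0.2, 0, 0, 0], [0, 0, -0.2, 0, 0, 0]])

```text
time_s: 8.97
tcp_pos: [0.4676, -0.2426, 0.0594]
eef_rot: [-90.0, 0.0, 82.4]
contact_force: [-6.7, 4.1, 19.7]
gripper_width: 0.0636
```

Emit:
drive_tool(deltas=[[0, 0, 0.1, 0, 0, 0], [0, 0, 0.15, 0, 0, 0], [0, 0, 0.15, 0, 0, 0], [0, 0, 0.15, 0, 0, 0], [0, 0, 0.15, 0, 0, 0], [0, 0, 0.15, 0, 0, 0], [0, 0, 0.15, 0, 0, 0], [0, 0, 0.15, 0, 0, 0]])

```text
time_s: 9.63
tcp_pos: [0.4679, -0.2425, 0.0596]
eef_rot: [-90.0, 0.0, 82.4]
contact_force: [-2.0, 2.8, 8.0]
gripper_width: 0.0636
```

Emit:
drive_tool(deltas=[[0, 0, 0, 0, 0, 0], [0, 0, 0, 0, 0, 0], [0, 0, 0, 0, 0, 0], [0, 0, 0, 0, 0, 0], [0, 0, 0, 0, 0, 0], [0, 0, 0, 0, 0, 0], [0, 0, 0.3, 0, 0, 0], [0, 0, 0.8, 0, 0, 0]], claw=1)

```text
time_s: 10.3
tcp_pos: [0.4673, -0.2424, 0.0669]
eef_rot: [-89.9, -0.0, 82.4]
contact_force: [0.5, 0.5, 0.6]
gripper_width: 0.0879
```

Emit:
drive_tool(deltas=[[0, 0, 0.5, 0, 0, 0], [0, 0, 1.5, 0, 0, 0], [0, 0, 3, 0, 0, 0], [0, 0, 5, 0, 0, 0], [0, 0, 7, 0, 0, 0], [0, 0, 9.5, 0, 0, 0], [0, 0, 11, 0, 0, 0], [0, 0, 12, 0, 0, 0]])

```text
time_s: 10.97
tcp_pos: [0.4685, -0.2427, 0.1902]
eef_rot: [-90.2, 0.0, 82.4]
contact_force: [-0.7, -0.0, -0.4]
gripper_width: 0.0876
```

Emit:
drive_tool(deltas=[[-0.6, 3, 0, 0, 0, 0], [-1.2, 6, 0, 0, 0, 0], [-1.9, 9.5, 0, 0, 0, 0], [-2.6, 13, 0, 0, 0, 0], [-3.2, 16.5, -1, 0, 0, 0], [-3.9, 20, -2.5, 0, 0, 0], [-4.5, 23, -4, 0, 0, 0], [-4.6, 23.7, -5, 0, 0, 0]])

```text
time_s: 11.63
tcp_pos: [0.4204, -0.0027, 0.1366]
eef_rot: [-90.0, -0.1, 82.5]
contact_force: [0.7, -0.3, 0.3]
gripper_width: 0.0876
```

```bash
python3 - <<'E'
from h import *
I=snap(4); s=st()
V=dict(wc=(.468,-.246,.045),pN=(.4225,-.006),hearth=(.468,-.246,-.134))
a=ov("scene",I["scene"],4,items(V),240,150,430,300,"pics/c7.png");b=ov("top",I["top"],4,items(V),290,100,480,250,"pics/c8.png")
E
```

```text
{'time_s': np.float64(11.7333), 'tcp_pos': array([ 0.4203, -0.0044,  0.1361]), 'eef_rot': array([-8.98754e+01,  5.10000e-02,  8.25517e+01]), 'contact_force': array([-0.6122, -0.2656,  0.4305]), 'gripper_width': np.float64(0.0879)}
```

View pics/c7.png

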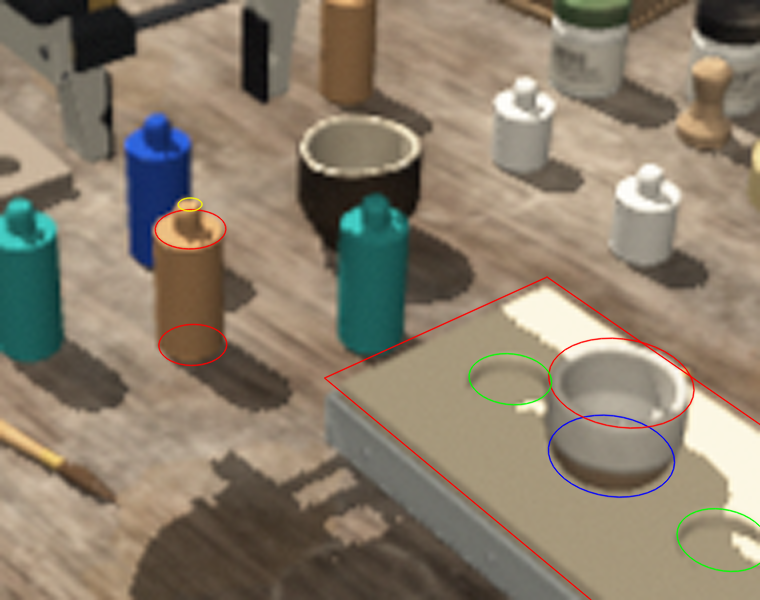

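View pics/c8.png

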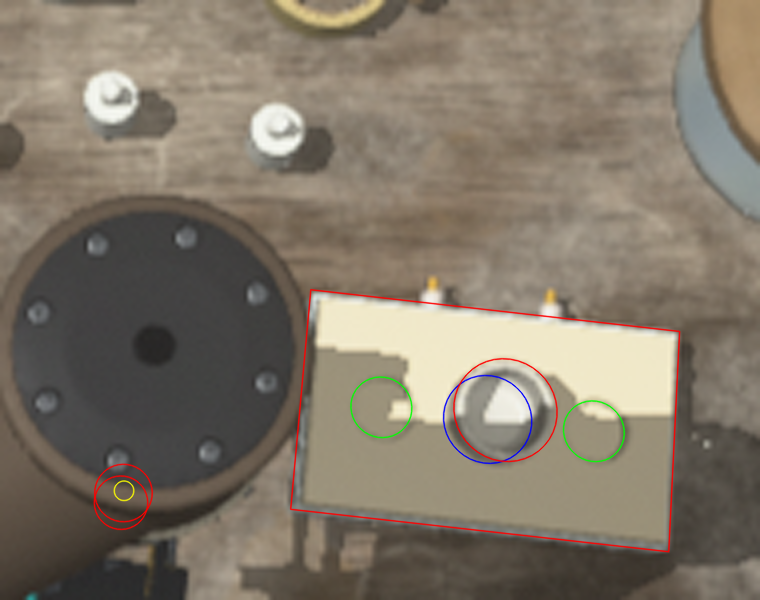

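Emit:
drive_tool(deltas=[[0.2, -0.2, -1.5, 0, 0, 0], [0.2, -0.2, -3, 0, 0, 0], [0.2, -0.2, -4.5, 0, 0, 0], [0.2, -0.2, -6, 0, 0, 0], [0.2, -0.2, -7.5, 0, 0, 0], [0.2, -0.2, -9, 0, 0, 0], [0.2, -0.2, -9.6, 0, 0, 0], [0.2, -0.2, -9.6, 0, 0, 0]])

```text
time_s: 12.4
tcp_pos: [0.4231, -0.0084, 0.0404]
eef_rot: [-89.9, 0.1, 82.3]
contact_force: [-0.3, -0.3, 0.1]
gripper_width: 0.0876
```

Emit:
drive_tool(deltas=[[0, 0, 0, 0, 0, 0], [0, 0, 0, 0, 0, 0], [0, 0, 0, 0, 0, 0], [0, 0, 0, 0, 0, 0], [0, 0, 0, 0, 0, 0], [0, 0, 0, 0, 0, 0], [0, 0, 0, 0, 0, 0], [0, 0, 0, 0, 0, 0]], claw=0.1, squeeze=20)

```text
time_s: 13.07
tcp_pos: [0.4237, -0.0074, 0.0412]
eef_rot: [-90.0, -0.0, 82.4]
contact_force: [-1.1, 0.3, 0.3]
gripper_width: 0.0398
```

Emit:
drive_tool(deltas=[[0, 0, 0.3, 0, 0, 0], [0, 0, 1.5, 0, 0, 0], [0, 0, 3, 0, 0, 0], [0, 0, 5, 0, 0, 0], [0, 0, 7.5, 0, 0, 0], [0, 0, 9.5, 0, 0, 0], [0, 0, 11, 0, 0, 0], [0, 0, 11, 0, 0, 0]])

```text
time_s: 13.73
tcp_pos: [0.4253, -0.007, 0.1541]
eef_rot: [-90.3, -0.1, 82.4]
contact_force: [1.2, -0.0, -1.3]
gripper_width: 0.0357
```

```bash
python3 - <<'E'
from h import *
I=snap(5); s=st(); t=s["tcp_pos"]
V=dict(pN=(t[0],t[1],t[2]-.04))
a=ov("scene",I["scene"],4,items(V),230,110,400,250,"pics/c9.png")
E
```

```text
{'time_s': np.float64(13.8333), 'tcp_pos': array([ 0.4235, -0.0073,  0.1512]), 'eef_rot': array([-9.00359e+01, -5.04000e-02,  8.23648e+01]), 'contact_force': array([-0.5778, -0.2658, -2.1489]), 'gripper_width': np.float64(0.0357)}
```

View pics/c9.png

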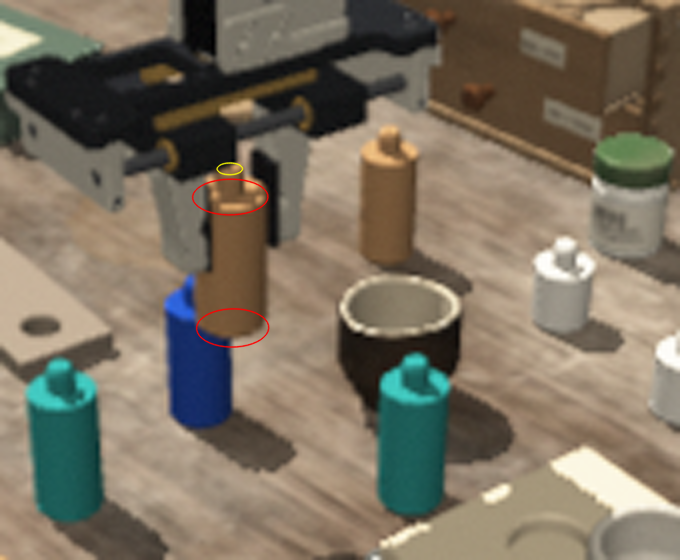

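Emit:
drive_tool(deltas=[[0.1, -1, 0.5, 0, 0, 0], [0.4, -3.5, 1, 0, 0, 0], [0.8, -7, 1, 0, 0, 0], [1.2, -10.5, 1, 0, 0, 0], [1.6, -14, 1, 0, 0, 0], [2, -17.5, 1, 0, 0, 0], [2.4, -21, 1, 0, 0, 0], [2.8, -24.5, 1, 0, 0, 0]])

```text
time_s: 14.5
tcp_pos: [0.4506, -0.254, 0.1593]
eef_rot: [-89.8, -0.0, 82.4]
contact_force: [1.3, 0.8, -1.3]
gripper_width: 0.0356
```

Emit:
drive_tool(deltas=[[0.3, -2.5, 0, 0, 0, 0], [0.6, -5, 0, 0, 0, 0], [0.7, -6, -0.5, 0, 0, 0], [0.7, -6.3, -1.5, 0, 0, 0], [0.7, -6.3, -3, 0, 0, 0], [0.7, -6.3, -4.5, 0, 0, 0], [0.7, -6.3, -5.7, 0, 0, 0], [0.7, -6.3, -5.7, 0, 0, 0]])

```text
time_s: 15.17
tcp_pos: [0.456, -0.3136, 0.1]
eef_rot: [-89.6, -0.1, 82.4]
contact_force: [-1.1, 0.4, -1.8]
gripper_width: 0.0354
```

```bash
python3 - <<'E'
from h import *
I=snap(6); s=st(); t=s["tcp_pos"]
V=dict(pN=(t[0],t[1],t[2]-.04),hearth=(.468,-.246,-.134))
ov("scene",I["scene"],5,items(V),330,160,480,310,"pics/c10.png")
ov("top",I["top"],4,items(V),350,150,480,260,"pics/c11.png")
E
```

```text
{'time_s': np.float64(15.2667), 'tcp_pos': array([ 0.4579, -0.3146,  0.103 ]), 'eef_rot': array([-8.98500e+01, -2.33000e-02,  8.24169e+01]), 'contact_force': array([-0.2877, -0.1937, -1.0821]), 'gripper_width': np.float64(0.0358)}
```

View pics/c10.png

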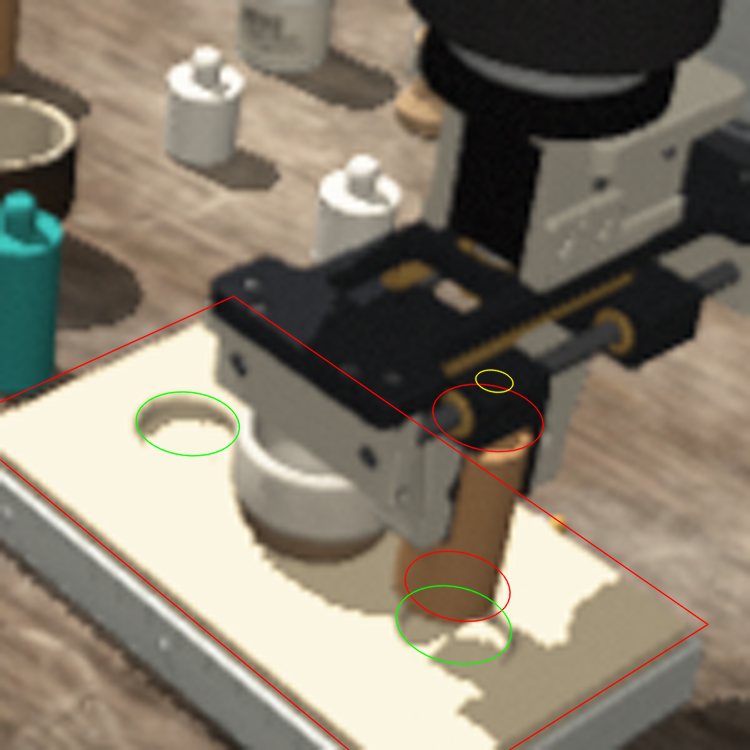

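View pics/c11.png

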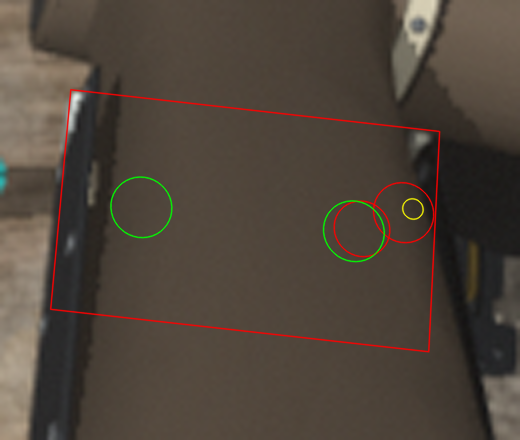

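Emit:
drive_tool(deltas=[[0.1, -0.1, 0, 0, 0, 0], [0.2, -0.2, 0, 0, 0, 0], [0.3, -0.3, -0.2, 0, 0, 0], [0.3, -0.3, -0.5, 0, 0, 0], [0.3, -0.3, -0.8, 0, 0, 0], [0.3, -0.3, -1, 0, 0, 0], [0.3, -0.3, -1.2, 0, 0, 0], [0.3, -0.3, -1.2, 0, 0, 0]])

```text
time_s: 15.93
tcp_pos: [0.4613, -0.3183, 0.0915]
eef_rot: [-90.0, -0.0, 82.4]
contact_force: [0.2, -0.3, -1.1]
gripper_width: 0.0355
```

```bash
python3 - <<'E'
from h import *
I=snap(7); s=st(); t=s["tcp_pos"]
V=dict(pN=(t[0]-.0025,t[1]+.0027,t[2]-.0412),hearth=(.468,-.246,-.134))
ov("scene",I["scene"],6,items(V),370,210,470,310,"pics/c12.png")
E
```

```text
{'time_s': np.float64(16.0333), 'tcp_pos': array([ 0.4616, -0.3185,  0.0919]), 'eef_rot': array([-8.99830e+01,  1.00000e-04,  8.23794e+01]), 'contact_force': array([ 0.0415, -0.4966, -2.0268]), 'gripper_width': np.float64(0.0354)}
```

View pics/c12.png

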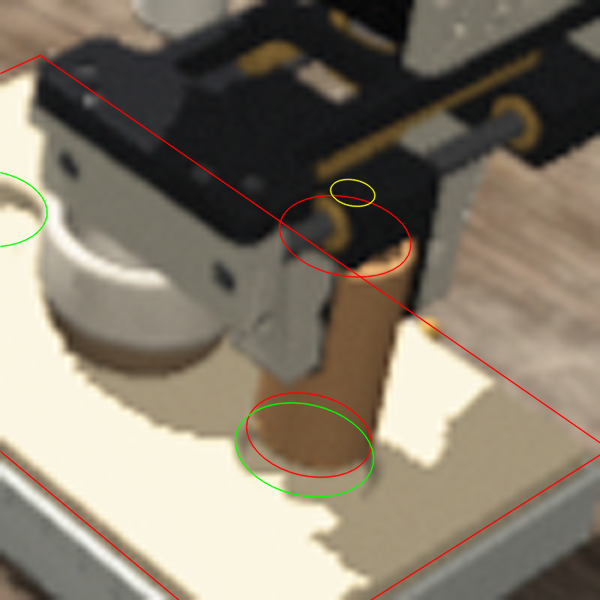

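Emit:
drive_tool(deltas=[[0, 0, -0.3, 0, 0, 0], [0, 0, -0.6, 0, 0, 0], [0, 0, -0.8, 0, 0, 0], [0, 0, -1, 0, 0, 0], [0, 0, -1.2, 0, 0, 0], [0, 0, -1.4, 0, 0, 0], [0, 0, -1.5, 0, 0, 0], [0, 0, -1.5, 0, 0, 0]])

```text
time_s: 16.7
tcp_pos: [0.461, -0.3184, 0.0769]
eef_rot: [-89.9, -0.0, 82.4]
contact_force: [-3.9, 0.7, 1.7]
gripper_width: 0.0354
```

Emit:
drive_tool(deltas=[[0, 0, -0.1, 0, 0, 0], [0, 0, -0.15, 0, 0, 0], [0, 0, -0.2, 0, 0, 0], [0, 0, -0.2, 0, 0, 0], [0, 0, -0.2, 0, 0, 0], [0, 0, -0.2, 0, 0, 0], [0, 0, -0.2, 0, 0, 0], [0, 0, -0.2, 0, 0, 0]])

```text
time_s: 17.37
tcp_pos: [0.4611, -0.3187, 0.0767]
eef_rot: [-90.0, 0.0, 82.4]
contact_force: [-8.1, 2.4, 17.9]
gripper_width: 0.0355
```

```bash
python3 - <<'E'
from h import *
I=snap(8); s=st()
V=dict(pN=(.4587,-.3154,.035),hearth=(.468,-.246,-.134))
ov("scene",I["scene"],6,items(V),370,210,470,310,"pics/c13.png")
E
```

```text
{'time_s': np.float64(17.4667), 'tcp_pos': array([ 0.461 , -0.3187,  0.0767]), 'eef_rot': array([-8.99745e+01,  4.00000e-02,  8.24057e+01]), 'contact_force': array([-7.9445,  3.8455, 17.3977]), 'gripper_width': np.float64(0.0357)}
```

View pics/c13.png

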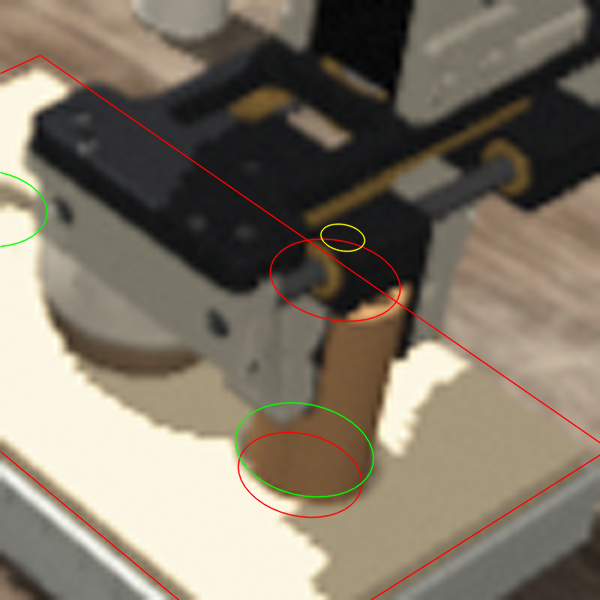

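Emit:
drive_tool(deltas=[[0, 0, 0.1, 0, 0, 0], [-0.05, 0.05, 0.2, 0, 0, 0], [-0.05, 0.05, 0.2, 0, 0, 0], [-0.05, 0.05, 0.2, 0, 0, 0], [-0.05, 0.05, 0.2, 0, 0, 0], [-0.05, 0.05, 0.2, 0, 0, 0], [-0.05, 0.05, 0.2, 0, 0, 0], [-0.05, 0.05, 0.2, 0, 0, 0]])

```text
time_s: 18.13
tcp_pos: [0.461, -0.318, 0.0769]
eef_rot: [-90.0, -0.0, 82.4]
contact_force: [-3.6, -1.1, 1.4]
gripper_width: 0.0356
```

Emit:
drive_tool(deltas=[[0, 0, 0, 0, 0, 0], [0, 0, 0, 0, 0, 0], [0, 0, 0, 0, 0, 0], [0, 0, 0, 0, 0, 0], [0, 0, 0, 0, 0, 0], [0, 0, 0.5, 0, 0, 0], [0, 0, 1.5, 0, 0, 0], [0, 0, 3, 0, 0, 0]], claw=1)

```text
time_s: 18.8
tcp_pos: [0.4606, -0.3177, 0.1071]
eef_rot: [-89.9, -0.0, 82.4]
contact_force: [0.5, -0.2, -0.6]
gripper_width: 0.0832
```

Emit:
drive_tool(deltas=[[0, 0, 2, 0, 0, 0], [0, 0, 4, 0, 0, 0], [0, 0, 6, 0, 0, 0], [0, 0, 8, 0, 0, 0], [0.5, 3, 9, 0, 0, 0], [1.5, 6, 9, 0, 0, 0], [2.7, 9, 9, 0, 0, 0], [4, 12, 9, 0, 0, 0]])

```text
time_s: 19.47
tcp_pos: [0.5014, -0.1969, 0.1988]
eef_rot: [-90.1, -0.0, 82.3]
contact_force: [0.6, 0.2, -0.3]
gripper_width: 0.0877
```

Emit:
drive_tool(deltas=[[1.5, 2.8, 0, 0, 0, 0], [3.2, 5.8, 0, 0, 0, 0], [4.9, 9, 0, 0, 0, 0], [6.6, 12.2, 0, 0, 0, 0], [8.3, 15.4, 0, 0, 0, 0], [10, 18.6, 0, 0, 0, 0], [11.7, 21.8, 0, 0, 0, 0], [13.4, 25, 0, 0, 0, 0]])

```text
time_s: 20.13
tcp_pos: [0.6359, 0.0538, 0.1984]
eef_rot: [-90.1, -0.0, 82.4]
contact_force: [0.5, -0.2, 1.3]
gripper_width: 0.0879
```

Emit:
drive_tool(deltas=[[1.7, 3.2, -0.5, 0, 0, 0], [3, 5.5, -1.5, 0, 0, 0], [3.8, 6.8, -3, 0, 0, 0], [3.8, 6.8, -4.5, 0, 0, 0], [3.8, 6.8, -6, 0, 0, 0], [3.8, 6.8, -6.5, 0, 0, 0], [3.8, 6.8, -6.5, 0, 0, 0], [3.8, 6.8, -6.5, 0, 0, 0]])

```text
time_s: 20.8
tcp_pos: [0.6735, 0.1199, 0.1331]
eef_rot: [-90.0, -0.0, 82.4]
contact_force: [0.1, 1.1, 1.1]
gripper_width: 0.088
```

```bash
python3 - <<'E'
from h import *
from scipy.spatial.transform import Rotation as Ro
I=snap(9); s=st();t=s["tcp_pos"]
Vs=dict(pN=(.4587,-.3154,.035),hearth=(.468,-.246,-.134),pF=(.6729,.1248))
R=Ro.from_euler("xyz",s["eef_rot"],degrees=True).as_matrix()
it=items(Vs)+[(np.array([t-R[:,2]*.044,t+R[:,2]*.044]),(255,0,255))]
a=ov("scene",I["scene"],5,it,270,80,360,190,"pics/a.png")
b=ov("scene",I["scene"],5,it,400,225,470,335,"pics/b.png"); cv2.imwrite("pics/c14.png",np.hstack([a,b]))
ov("top",I["top"],5,it,355,150,475,250,"pics/c15.png")
E
```

```text
{'time_s': np.float64(20.9), 'tcp_pos': array([0.6739, 0.12  , 0.1338]), 'eef_rot': array([-9.01148e+01, -5.25000e-02,  8.23725e+01]), 'contact_force': array([-0.281 ,  0.7046, -0.3208]), 'gripper_width': np.float64(0.0878)}
```

View pics/c14.png

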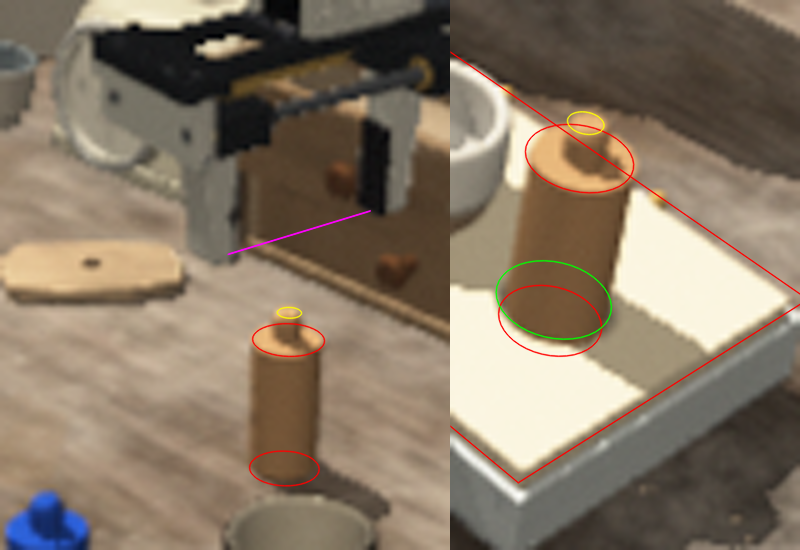

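View pics/c15.png

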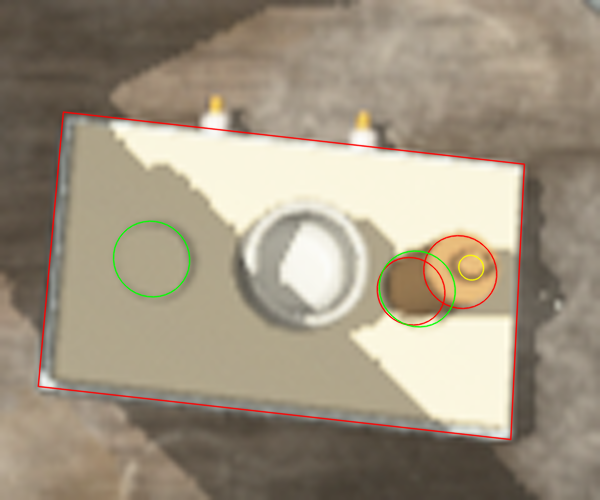

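Emit:
drive_tool(deltas=[[0, 0.3, -1.5, 0, 0, 0], [0, 0.3, -3, 0, 0, 0], [0, 0.3, -4.5, 0, 0, 0], [0, 0.3, -6, 0, 0, 0], [0, 0.3, -7.5, 0, 0, 0], [0, 0.3, -8.8, 0, 0, 0], [0, 0.3, -9.3, 0, 0, 0], [0, 0.3, -9.3, 0, 0, 0]])

```text
time_s: 21.57
tcp_pos: [0.6727, 0.1227, 0.0382]
eef_rot: [-89.9, 0.0, 82.4]
contact_force: [0.6, -0.6, 0.6]
gripper_width: 0.0877
```

Emit:
drive_tool(deltas=[[0, 0, 0, 0, 0, 0], [0, 0, 0, 0, 0, 0], [0, 0, 0, 0, 0, 0], [0, 0, 0, 0, 0, 0], [0, 0, 0, 0, 0, 0], [0, 0, 0, 0, 0, 0], [0, 0, 0, 0, 0, 0], [0, 0, 0, 0, 0, 0]], claw=0.1, squeeze=20)

```text
time_s: 22.23
tcp_pos: [0.6732, 0.1231, 0.0391]
eef_rot: [-90.0, -0.0, 82.4]
contact_force: [-0.5, 0.1, -0.1]
gripper_width: 0.0397
```

Emit:
drive_tool(deltas=[[0, 0, 0, 0, 0, 0], [0, 0, 0, 0, 0, 0], [0, 0, 0.5, 0, 0, 0], [0, 0, 2, 0, 0, 0], [0, 0, 4.5, 0, 0, 0], [0, 0, 7.5, 0, 0, 0], [0, 0, 10, 0, 0, 0], [0, 0, 12, 0, 0, 0]])

```text
time_s: 22.9
tcp_pos: [0.6736, 0.1231, 0.1618]
eef_rot: [-90.1, -0.0, 82.4]
contact_force: [1.1, -0.1, -0.3]
gripper_width: 0.0355
```

Emit:
drive_tool(deltas=[[-0.6, -1, 0, 0, 0, 0], [-2.2, -3.5, 0, 0, 0, 0], [-4, -6.3, 0, 0, 0, 0], [-6, -9.3, 0, 0, 0, 0], [-8, -12.4, 0, 0, 0, 0], [-10, -15.5, 0, 0, 0, 0], [-12, -18.6, 0, 0, 0, 0], [-14, -21.7, 0, 0, 0, 0]])

```text
time_s: 23.57
tcp_pos: [0.5314, -0.0953, 0.1589]
eef_rot: [-90.0, -0.0, 82.4]
contact_force: [1.3, -1.2, -0.5]
gripper_width: 0.0352
```

Emit:
drive_tool(deltas=[[-2, -3, 0, 0, 0, 0], [-3.8, -5.8, 0, 0, 0, 0], [-5, -7.8, -0.5, 0, 0, 0], [-5.4, -8.5, -2, 0, 0, 0], [-5.4, -8.5, -3.5, 0, 0, 0], [-5.4, -8.5, -5, 0, 0, 0], [-5.4, -8.5, -6.5, 0, 0, 0], [-5.4, -8.5, -6.5, 0, 0, 0]])

```text
time_s: 24.23
tcp_pos: [0.4766, -0.179, 0.0913]
eef_rot: [-89.7, -0.0, 82.3]
contact_force: [-0.5, 0.4, -1.6]
gripper_width: 0.0357
```

```bash
python3 - <<'E'
from h import *
I=snap(10); s=st();t=s["tcp_pos"]
V=dict(pN=(t[0]-.0023,t[1]+.0026,t[2]-.039),hearth=(.468,-.246,-.134))
ov("scene",I["scene"],6,items(V),330,180,460,280,"pics/c16.png")
E
```

```text
{'time_s': np.float64(24.3333), 'tcp_pos': array([ 0.4786, -0.1791,  0.0939]), 'eef_rot': array([-8.99139e+01,  2.12000e-02,  8.23796e+01]), 'contact_force': array([ 0.7934,  0.3065, -0.5768]), 'gripper_width': np.float64(0.035)}
```

View pics/c16.png

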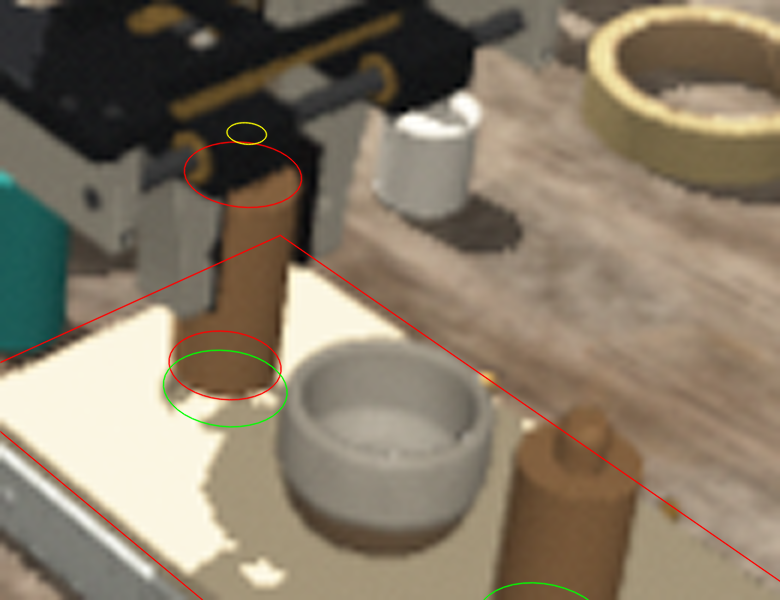

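Emit:
drive_tool(deltas=[[0.05, 0, -0.3, 0, 0, 0], [0.1, 0, -0.6, 0, 0, 0], [0.1, 0, -0.9, 0, 0, 0], [0.1, 0, -1.2, 0, 0, 0], [0.1, 0, -1.4, 0, 0, 0], [0.1, 0, -1.6, 0, 0, 0], [0.1, 0, -1.8, 0, 0, 0], [0.1, 0, -1.8, 0, 0, 0]])

```text
time_s: 25.0
tcp_pos: [0.48, -0.1802, 0.0787]
eef_rot: [-90.0, 0.1, 82.5]
contact_force: [-11.3, -2.8, 26.8]
gripper_width: 0.0354
```

Emit:
drive_tool(deltas=[[0, 0, 0.1, 0, 0, 0], [0, 0, 0.2, 0, 0, 0], [-0.1, 0, 0.2, 0, 0, 0], [-0.2, 0, 0.2, 0, 0, 0], [-0.2, 0, 0.2, 0, 0, 0], [-0.2, 0, 0.2, 0, 0, 0], [-0.2, 0, 0.2, 0, 0, 0], [-0.2, 0, 0.2, 0, 0, 0]])

```text
time_s: 25.67
tcp_pos: [0.4785, -0.1793, 0.0785]
eef_rot: [-90.0, 0.0, 82.4]
contact_force: [-2.4, -3.4, 6.7]
gripper_width: 0.035
```

```bash
python3 - <<'E'
from h import *
I=snap(11); s=st();t=s["tcp_pos"]
V=dict(pN=(t[0]-.0023,t[1]+.0026,t[2]-.039),hearth=(.468,-.246,-.134))
a=ov("scene",I["scene"],6,items(V),340,190,420,280,"pics/a.png")
V=dict(hearth=(.468,-.246,-.134))
b=ov("scene",I["scene"],6,[],340,190,390,280,"pics/a.png")
cv2.imwrite("pics/c17.png",np.hstack([a,b]))
E
```

```text
{'time_s': np.float64(25.7667), 'tcp_pos': array([ 0.4785, -0.1793,  0.0785]), 'eef_rot': array([-9.00292e+01,  3.46000e-02,  8.24057e+01]), 'contact_force': array([-1.5733, -3.665 ,  6.191 ]), 'gripper_width': np.float64(0.0357)}
```

View pics/c17.png

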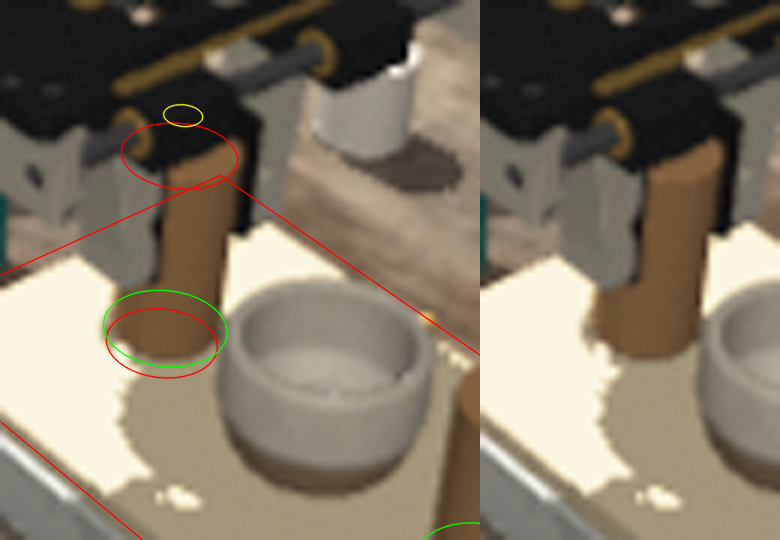

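Emit:
drive_tool(deltas=[[0, -0.1, 0, 0, 0, 0], [-0.1, -0.15, -0.1, 0, 0, 0], [-0.1, -0.2, -0.2, 0, 0, 0], [-0.1, -0.2, -0.3, 0, 0, 0], [-0.1, -0.2, -0.4, 0, 0, 0], [-0.1, -0.2, -0.4, 0, 0, 0], [-0.1, -0.2, -0.4, 0, 0, 0], [-0.1, -0.2, -0.4, 0, 0, 0]])

```text
time_s: 26.43
tcp_pos: [0.4771, -0.1809, 0.0739]
eef_rot: [-90.0, 0.0, 82.4]
contact_force: [-0.1, 0.2, -1.3]
gripper_width: 0.035
```

Emit:
drive_tool(deltas=[[0, 0, -0.05, 0, 0, 0], [0, 0, -0.1, 0, 0, 0], [0, 0, -0.1, 0, 0, 0], [0, 0, -0.1, 0, 0, 0], [0, 0, -0.1, 0, 0, 0], [0, 0, -0.1, 0, 0, 0], [0, 0, -0.1, 0, 0, 0], [0, 0, -0.1, 0, 0, 0]])

```text
time_s: 27.1
tcp_pos: [0.4772, -0.181, 0.0731]
eef_rot: [-90.0, 0.0, 82.4]
contact_force: [0.6, -0.3, -0.4]
gripper_width: 0.0351
```

Emit:
drive_tool(deltas=[[0, 0, 0, 0, 0, 0], [0, 0, 0, 0, 0, 0], [0, 0, 0, 0, 0, 0], [0, 0, 0, 0, 0, 0], [0, 0, 0, 0, 0, 0], [0, 0, 0.5, 0, 0, 0], [0, 0, 1.5, 0, 0, 0], [0, 0, 3, 0, 0, 0]], claw=1)

```text
time_s: 27.77
tcp_pos: [0.4764, -0.1809, 0.1031]
eef_rot: [-89.9, 0.0, 82.4]
contact_force: [-0.7, 0.2, 0.6]
gripper_width: 0.0831
```

Emit:
drive_tool(deltas=[[0, 0, 2, 0, 0, 0], [0, 0, 4, 0, 0, 0], [0, 0, 6, 0, 0, 0], [0, 0, 8, 0, 0, 0], [0, 3, 9, 0, 0, 0], [0, 6, 9, 0, 0, 0], [0, 9, 9, 0, 0, 0], [0, 12, 9, 0, 0, 0]])

```text
time_s: 28.43
tcp_pos: [0.4771, -0.0599, 0.1946]
eef_rot: [-90.1, -0.0, 82.3]
contact_force: [1.0, -0.5, 0.3]
gripper_width: 0.0876
```

Emit:
drive_tool(deltas=[[-0.2, 3.2, 0, 0, 0, 0], [-0.4, 6.5, 0, 0, 0, 0], [-0.6, 9.8, 0, 0, 0, 0], [-0.8, 13.1, 0, 0, 0, 0], [-1, 16.4, 0, 0, 0, 0], [-1.2, 19.7, 0, 0, 0, 0], [-1.4, 23, 0, 0, 0, 0], [-1.6, 26.3, 0, 0, 0, 0]])

```text
time_s: 29.1
tcp_pos: [0.4608, 0.2037, 0.1944]
eef_rot: [-90.1, -0.1, 82.4]
contact_force: [0.2, -0.1, -0.2]
gripper_width: 0.0874
```

Emit:
drive_tool(deltas=[[-0.2, 2.5, -1, 0, 0, 0], [-0.4, 4.5, -2.5, 0, 0, 0], [-0.4, 5.5, -4.5, 0, 0, 0], [-0.4, 5.5, -6.5, 0, 0, 0], [-0.4, 5.5, -8.5, 0, 0, 0], [-0.4, 5.5, -10, 0, 0, 0], [-0.4, 5.5, -10, 0, 0, 0], [-0.4, 5.5, -10, 0, 0, 0]])

```text
time_s: 29.77
tcp_pos: [0.4571, 0.2569, 0.0935]
eef_rot: [-90.0, 0.1, 82.4]
contact_force: [0.9, 0.2, 0.1]
gripper_width: 0.0876
```

```bash
python3 - <<'E'
from h import *
from scipy.spatial.transform import Rotation as Ro
I=snap(12); s=st();t=s["tcp_pos"]
a1=rot(.468,-.246,-.134,0,.07);a2=rot(.468,-.246,-.134,0,-.07)
V=dict(p1=(*a1,.035),p2=(*a2,.035),hearth=(.468,-.246,-.134),shelf=(.455,.2602,-.132))
R=Ro.from_euler("xyz",s["eef_rot"],degrees=True).as_matrix()
it=items(V)+[(np.array([t-R[:,2]*.044,t+R[:,2]*.044]),(255,0,255))]
a=ov("scene",I["scene"],4,it,190,100,310,220,"pics/a.png")
b=ov("scene",I["scene"],4,it,320,180,475,340,"pics/c18.png"); cv2.imwrite("pics/c19.png",a)
ov("top",I["top"],5,it,355,150,475,250,"pics/c20.png")
E
```

```text
{'time_s': np.float64(29.8667), 'tcp_pos': array([0.4579, 0.2576, 0.0946]), 'eef_rot': array([-9.00770e+01, -8.20000e-02,  8.23906e+01]), 'contact_force': array([ 0.3859,  0.2925, -0.4158]), 'gripper_width': np.float64(0.0875)}
```

View pics/c18.png

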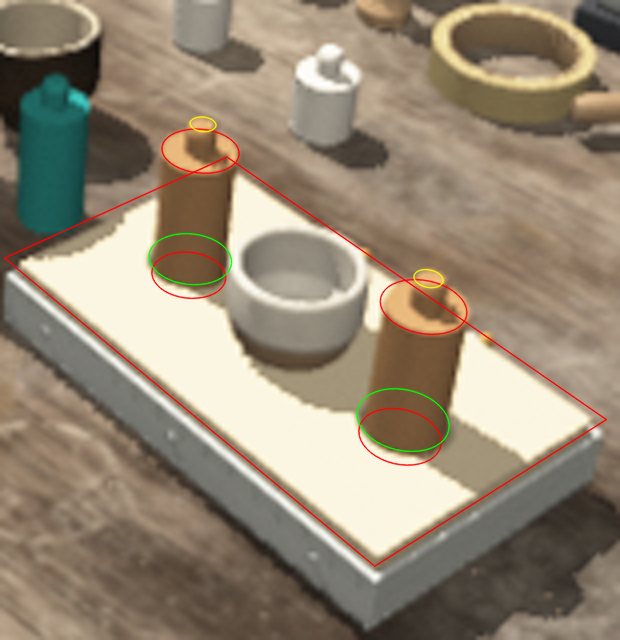

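View pics/c19.png

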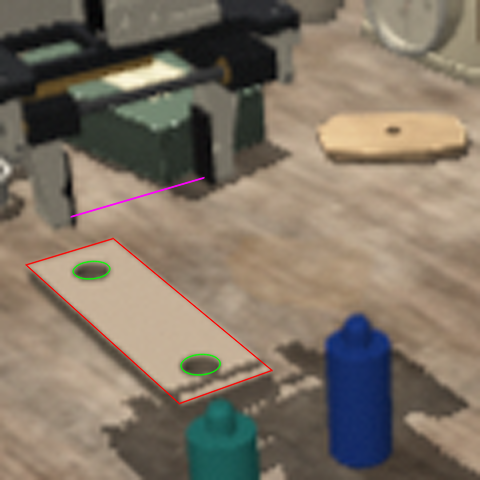

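View pics/c20.png

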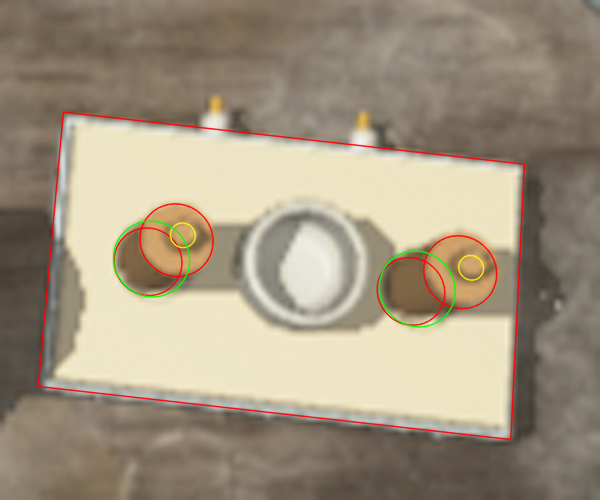

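Emit:
drive_tool(deltas=[[0, 0, -1.5, 0, 0, 0], [0, 0, -3, 0, 0, 0], [0, 0, -4.5, 0, 0, 0], [0, 0, -6, 0, 0, 0], [0, 0, -7.3, 0, 0, 0], [0, 0, -8.2, 0, 0, 0], [0, 0, -8.7, 0, 0, 0], [0, 0, -8.8, 0, 0, 0]])

```text
time_s: 30.53
tcp_pos: [0.4573, 0.2571, 0.0051]
eef_rot: [-90.0, 0.0, 82.4]
contact_force: [-0.2, 0.3, -0.2]
gripper_width: 0.0874
```

Emit:
drive_tool(deltas=[[0, 0, 0, 0, 0, 0], [0, 0, 0, 0, 0, 0], [0, 0, 0, 0, 0, 0], [0, 0, 0, 0, 0, 0], [0, 0, 0, 0, 0, 0], [0, 0, 0, 0, 0, 0], [0, 0, 0, 0, 0, 0], [0, 0, 0, 0, 0, 0]], claw=0.5, squeeze=40)

```text
time_s: 31.2
tcp_pos: [0.457, 0.2571, 0.0055]
eef_rot: [-90.0, -0.0, 82.4]
contact_force: [-2.0, 0.5, 6.6]
gripper_width: 0.0612
```

```bash
python3 - <<'E'
from h import *
I=snap(13); s=st()
ov("scene",I["scene"],4,[],170,100,330,220,"pics/c21.png")
E
```

```text
{'time_s': np.float64(31.3), 'tcp_pos': array([0.457 , 0.2572, 0.0055]), 'eef_rot': array([-8.99999e+01, -1.10000e-02,  8.23877e+01]), 'contact_force': array([-2.9927,  1.0241,  5.8083]), 'gripper_width': np.float64(0.0614)}
```

View pics/c21.png

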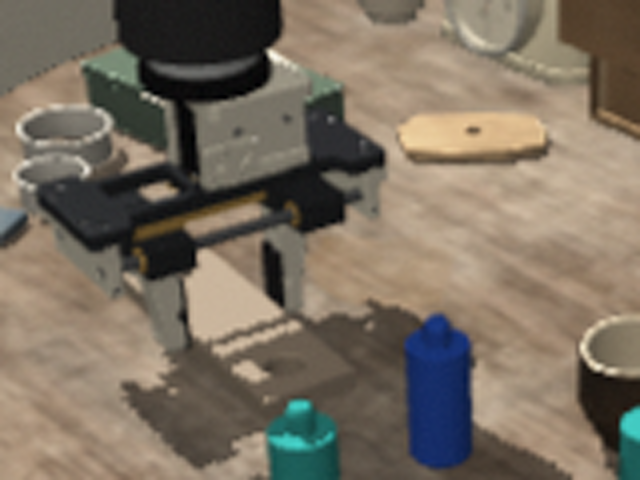

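Emit:
drive_tool(deltas=[[0, 0, 0.3, 0, 0, 0], [0, 0, 1.5, 0, 0, 0], [0, 0, 4, 0, 0, 0], [0, 0, 7, 0, 0, 0], [0, 0, 10, 0, 0, 0], [0, 0, 13, 0, 0, 0], [0, 0, 15.5, 0, 0, 0], [0, 0, 16.5, 0, 0, 0]], squeeze=50)

```text
time_s: 31.97
tcp_pos: [0.4583, 0.2579, 0.1737]
eef_rot: [-90.2, -0.2, 82.4]
contact_force: [1.3, -0.0, -3.6]
gripper_width: 0.0615
```

```bash
python3 - <<'E'
from h import *
I=snap(14); s=st();t=s["tcp_pos"]
V=dict(shelf=(t[0]-.0023,t[1]+.0026,-.134,t[2]-.0055))
a=ov("scene",I["scene"],4,items(V),150,40,330,190,"pics/c22.png")
ov("top",I["top"],4,items(V),130,120,290,260,"pics/c23.png")
E
```

```text
{'time_s': np.float64(32.0667), 'tcp_pos': array([0.4578, 0.2577, 0.1716]), 'eef_rot': array([-90.1115,  -0.1796,  82.3696]), 'contact_force': array([ 1.1847, -0.5377, -3.0027]), 'gripper_width': np.float64(0.0611)}
```

View pics/c22.png

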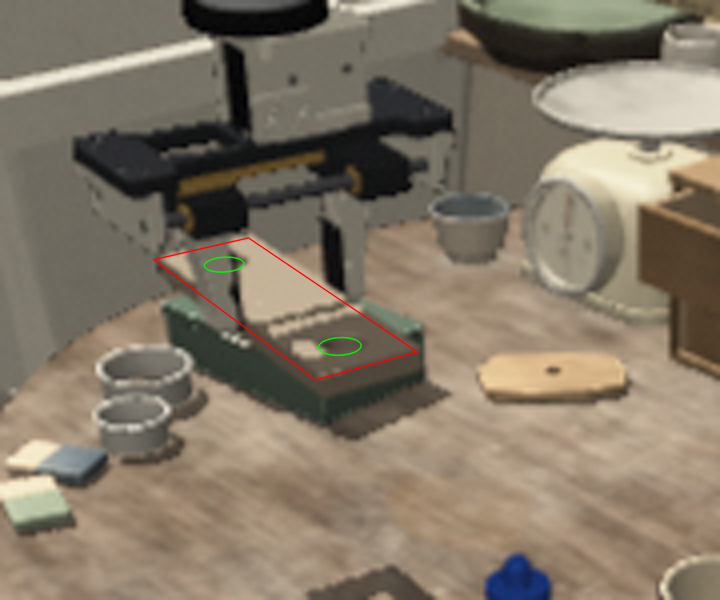

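View pics/c23.png

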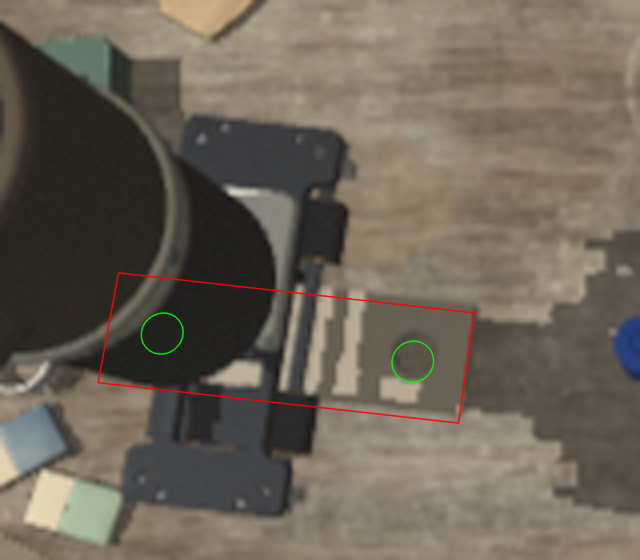

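Emit:
drive_tool(deltas=[[0, -1, 0, 0, 0, 0], [0.1, -3.5, 0, 0, 0, 0], [0.2, -6.5, 0, 0, 0, 0], [0.3, -9.8, 0, 0, 0, 0], [0.3, -13.1, 0, 0, 0, 0], [0.4, -16.4, 0, 0, 0, 0], [0.5, -19.7, 0, 0, 0, 0], [0.6, -23, 0, 0, 0, 0]])

```text
time_s: 32.73
tcp_pos: [0.4613, 0.0247, 0.1678]
eef_rot: [-89.8, 0.1, 82.4]
contact_force: [1.0, 0.3, -3.0]
gripper_width: 0.0613
```

Emit:
drive_tool(deltas=[[0, -3.3, 0, 0, 0, 0], [0.1, -6.8, 0, 0, 0, 0], [0.2, -10.2, 0, 0, 0, 0], [0.2, -13.6, 0, 0, 0, 0], [0.3, -17, 0, 0, 0, 0], [0.4, -20.5, 0, 0, 0, 0], [0.5, -24, 0, 0, 0, 0], [0.55, -26.5, 0, 0, 0, 0]])

```text
time_s: 33.4
tcp_pos: [0.4666, -0.2404, 0.1674]
eef_rot: [-89.7, -0.0, 82.3]
contact_force: [0.4, 0.5, -2.0]
gripper_width: 0.0614
```

Emit:
drive_tool(deltas=[[0, -0.6, 0, 0, 0, 0], [0, -1.1, 0, 0, 0, 0], [0, -1.2, -0.5, 0, 0, 0], [0, -1.2, -1, 0, 0, 0], [0, -1.2, -2, 0, 0, 0], [0, -1.2, -3, 0, 0, 0], [0, -1.2, -3.5, 0, 0, 0], [0, -1.2, -3.5, 0, 0, 0]])

```text
time_s: 34.07
tcp_pos: [0.4676, -0.2491, 0.1332]
eef_rot: [-89.8, -0.0, 82.4]
contact_force: [-0.4, -0.2, -2.7]
gripper_width: 0.0612
```

```bash
python3 - <<'E'
from h import *
I=snap(15); s=st();t=s["tcp_pos"]
a1=rot(.468,-.246,-.134,0,.07);a2=rot(.468,-.246,-.134,0,-.07)
V=dict(p1=(*a1,.035),p2=(*a2,.035),shelf=(t[0]-.0023,t[1]+.0026,-.134,t[2]-.0055))
ov("scene",I["scene"],5,items(V),330,150,480,300,"pics/c24.png")
ov("top",I["top"],4,items(V),330,130,490,260,"pics/c25.png")
E
```

```text
{'time_s': np.float64(34.1667), 'tcp_pos': array([ 0.4687, -0.2496,  0.1348]), 'eef_rot': array([-8.99667e+01,  9.20000e-03,  8.24277e+01]), 'contact_force': array([-0.25  , -0.1728, -2.6508]), 'gripper_width': np.float64(0.0612)}
```

View pics/c24.png

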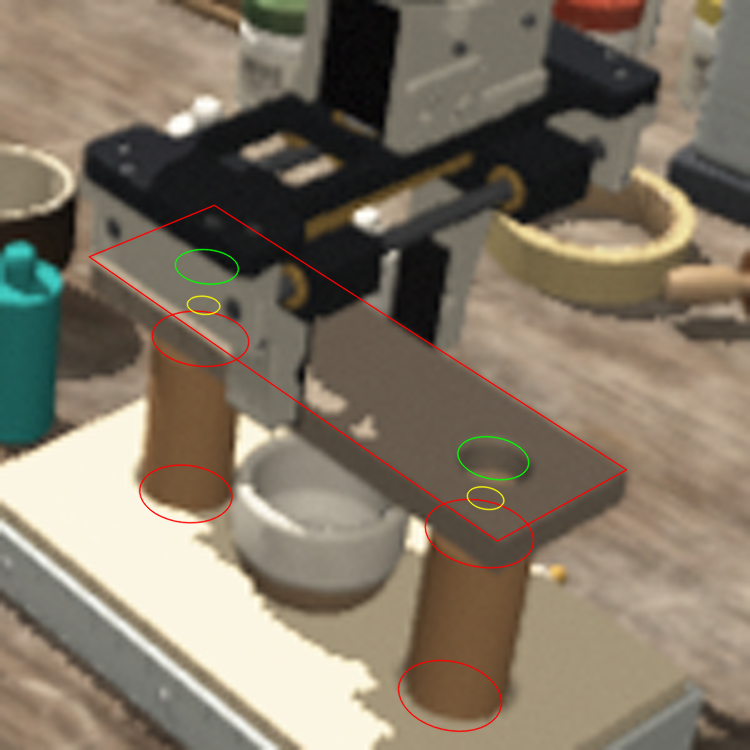

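View pics/c25.png

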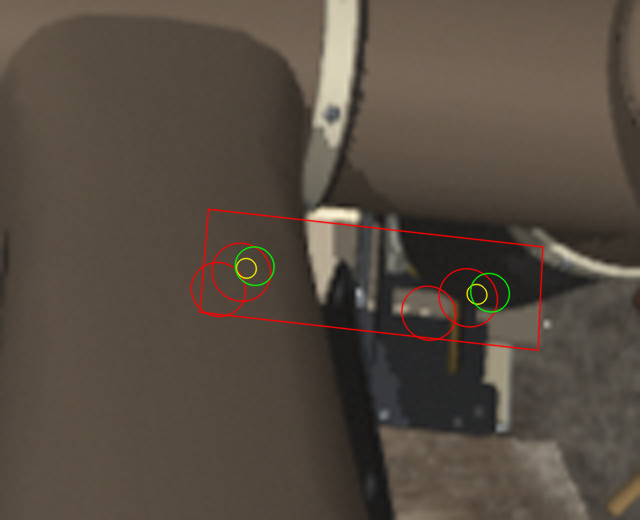

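Emit:
drive_tool(deltas=[[0.1, 0.1, -0.2, 0, 0, 0], [0.1, 0.1, -0.4, 0, 0, 0], [0.1, 0.1, -0.6, 0, 0, 0], [0.1, 0.1, -0.8, 0, 0, 0], [0.1, 0.1, -1, 0, 0, 0], [0.1, 0.1, -1.2, 0, 0, 0], [0.1, 0.1, -1.2, 0, 0, 0], [0.1, 0.1, -1.2, 0, 0, 0]])

```text
time_s: 34.83
tcp_pos: [0.4695, -0.249, 0.1229]
eef_rot: [-90.0, 0.0, 82.4]
contact_force: [0.2, -0.4, -3.0]
gripper_width: 0.0612
```

Emit:
drive_tool(deltas=[[0, 0, -0.2, 0, 0, 0], [0, 0, -0.4, 0, 0, 0], [0, 0, -0.5, 0, 0, 0], [0, 0, -0.6, 0, 0, 0], [0, 0, -0.7, 0, 0, 0], [0, 0, -0.8, 0, 0, 0], [0, 0, -0.9, 0, 0, 0], [0, 0, -0.9, 0, 0, 0]])

```text
time_s: 35.5
tcp_pos: [0.4698, -0.2491, 0.1146]
eef_rot: [-90.0, 0.0, 82.4]
contact_force: [-1.5, 1.7, 2.5]
gripper_width: 0.0611
```

```bash
python3 - <<'E'
from h import *
I=snap(16); s=st();t=s["tcp_pos"]
V=dict(shelf=(.4675,-.2458,-.134,.109))
ov("scene",I["scene"],5,items(V),330,150,480,300,"pics/c26.png")
E
```

```text
{'time_s': np.float64(35.6), 'tcp_pos': array([ 0.4698, -0.249 ,  0.1145]), 'eef_rot': array([-9.00224e+01,  1.03000e-02,  8.23905e+01]), 'contact_force': array([-1.9835,  1.7167,  2.7135]), 'gripper_width': np.float64(0.0612)}
```

View pics/c26.png

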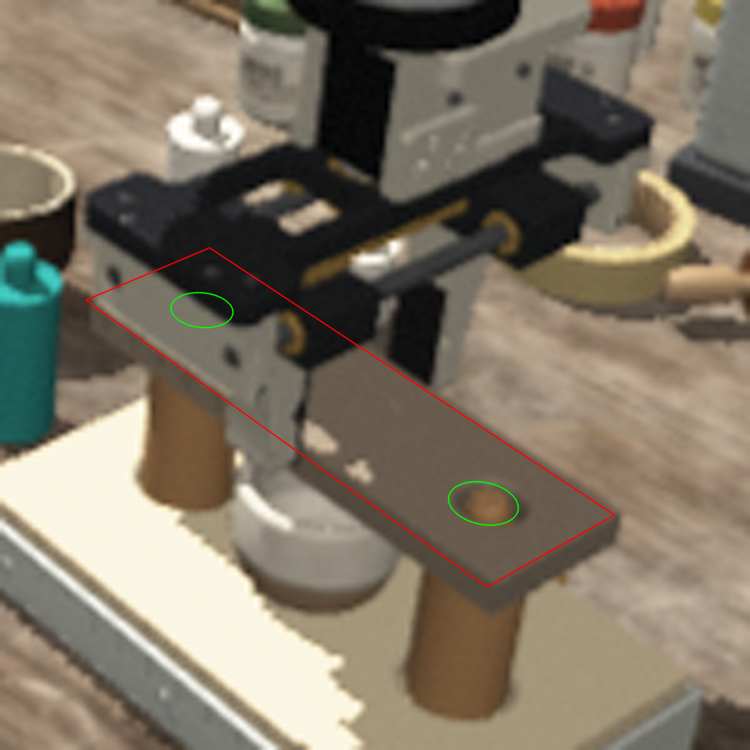

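Emit:
drive_tool(deltas=[[0, 0, 0, 0, 0, 0], [0, 0, 0, 0, 0, 0], [0, 0, 0, 0, 0, 0], [0, 0, 0, 0, 0, 0], [0, 0, 0, 0, 0, 0], [0, 0, 0, 0, 0, 0], [0, 0, 0.5, 0, 0, 0], [0, 0, 1.5, 0, 0, 0]], claw=1)

```text
time_s: 36.27
tcp_pos: [0.4688, -0.2488, 0.1285]
eef_rot: [-89.9, -0.0, 82.4]
contact_force: [-0.4, -0.8, 0.1]
gripper_width: 0.0877
```

Emit:
drive_tool(deltas=[[0, 0, 1.5, 0, 0, 0], [0, 0, 3.5, 0, 0, 0], [0, 0, 5.5, 0, 0, 0], [0.5, 2, 7, 0, 0, 0], [1.5, 5, 8, 0, 0, 0], [2.5, 8, 8, 0, 0, 0], [3.5, 11, 8, 0, 0, 0], [4.5, 14, 8, 0, 0, 0]])

```text
time_s: 36.93
tcp_pos: [0.5151, -0.1077, 0.2107]
eef_rot: [-90.1, -0.0, 82.4]
contact_force: [1.3, -0.2, -0.2]
gripper_width: 0.0874
```

Emit:
drive_tool(deltas=[[1, 3, 0, 0, 0, 0], [2, 6, 0, 0, 0, 0], [3, 8.5, 0, 0, 0, 0], [4, 10.5, 0, 0, 0, 0], [4.5, 11.3, 0, 0, 0, 0], [4.5, 11.3, -1, 0, 0, 0], [4.5, 11.3, -3, 0, 0, 0], [4.5, 11.3, -5, 0, 0, 0]])

```text
time_s: 37.6
tcp_pos: [0.5597, 0.0037, 0.1591]
eef_rot: [-90.1, -0.0, 82.4]
contact_force: [0.4, 0.5, 0.0]
gripper_width: 0.0872
```

```bash
python3 - <<'E'
from h import *
from scipy.spatial.transform import Rotation as Ro
I=snap(17); s=st();t=s["tcp_pos"]
R=Ro.from_euler("xyz",s["eef_rot"],degrees=True).as_matrix()
V=dict(shelf=(.4675,-.2458,-.134,.109),dc=(.5575,.0048))
it=items(V)+[(np.array([t-R[:,2]*.044,t+R[:,2]*.044]),(255,0,255))]
ov("scene",I["scene"],4,it,290,120,480,290,"pics/c27.png")
ov("top",I["top"],4,it,290,130,480,260,"pics/c28.png")
E
```

```text
{'time_s': np.float64(37.7), 'tcp_pos': array([0.557 , 0.0028, 0.1561]), 'eef_rot': array([-89.6807,   0.1073,  82.3083]), 'contact_force': array([ 0.2726, -0.2381,  0.9983]), 'gripper_width': np.float64(0.0876)}
```

View pics/c27.png

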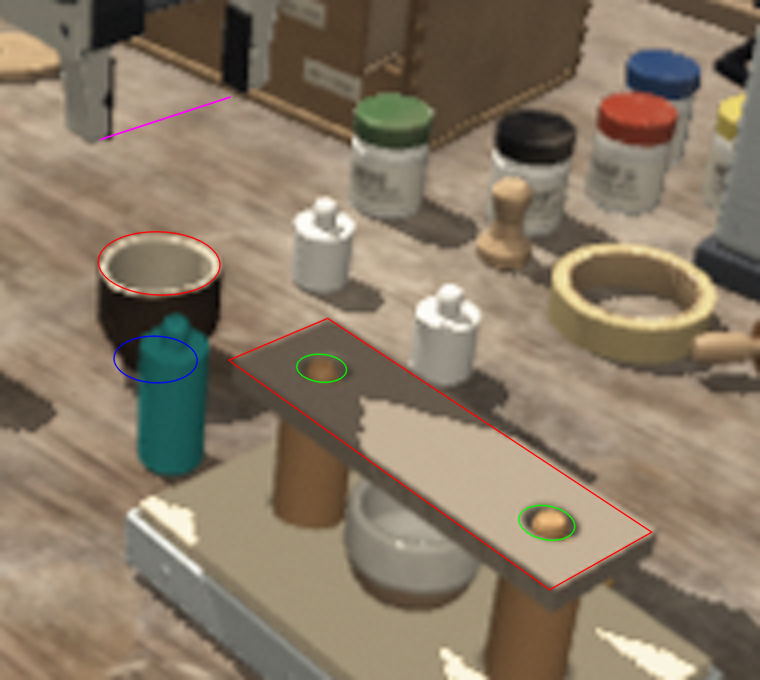

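View pics/c28.png

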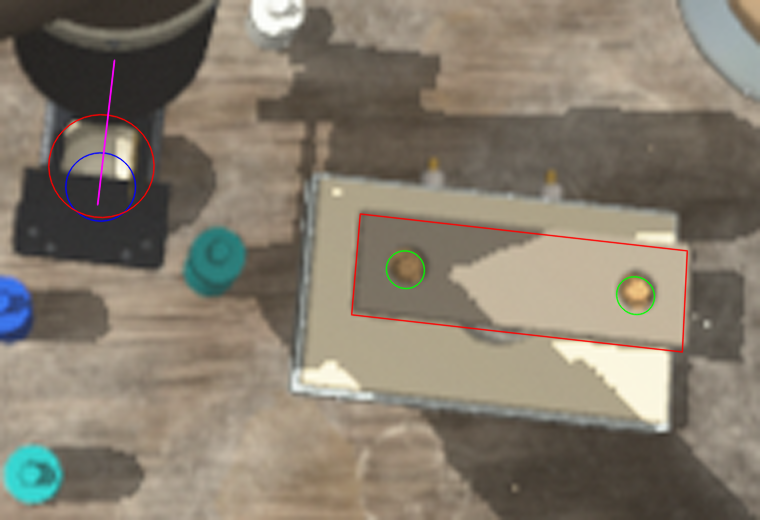

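Emit:
drive_tool(deltas=[[0, 0, -2, 0, 0, 0], [0, 0, -4, 0, 0, 0], [0, 0, -6, 0, 0, 0], [0, 0, -8, 0, 0, 0], [0, 0, -10, 0, 0, 0], [0, 0, -12, 0, 0, 0], [0, 0, -13.2, 0, 0, 0], [0, 0, -13.5, 0, 0, 0]])

```text
time_s: 38.37
tcp_pos: [0.5587, 0.003, 0.0229]
eef_rot: [-89.9, 0.1, 82.3]
contact_force: [-0.1, -0.5, 0.6]
gripper_width: 0.0874
```

Emit:
drive_tool(deltas=[[0, 0, 0, 0, 0, 0], [0, 0, 0, 0, 0, 0], [0, 0, 0, 0, 0, 0], [0, 0, 0, 0, 0, 0], [0, 0, 0, 0, 0, 0], [0, 0, 0, 0, 0, 0], [0, 0, 0, 0, 0, 0], [0, 0, 0, 0, 0, 0]], claw=0.4, squeeze=15)

```text
time_s: 39.03
tcp_pos: [0.5603, 0.0041, 0.0253]
eef_rot: [-90.1, -0.0, 82.4]
contact_force: [-2.5, -0.6, 6.6]
gripper_width: 0.0682
```

Emit:
drive_tool(deltas=[[0, 0, 0, 0, 0, 0], [0, 0, 0.3, 0, 0, 0], [0, 0, 1.2, 0, 0, 0], [0, 0, 3, 0, 0, 0], [0, 0, 6, 0, 0, 0], [0, 0, 9, 0, 0, 0], [0, 0, 12, 0, 0, 0], [0, 0, 14.5, 0, 0, 0]])

```text
time_s: 39.7
tcp_pos: [0.5597, 0.0041, 0.172]
eef_rot: [-90.1, -0.0, 82.4]
contact_force: [1.0, 0.0, -1.7]
gripper_width: 0.0682
```

```bash
python3 - <<'E'
from h import *
I=snap(18); s=st();t=s["tcp_pos"]
V=dict(dc=(t[0]-.0023,t[1]+.0026,t[2]-.023))
ov("scene",I["scene"],5,items(V),270,70,400,190,"pics/c29.png")
E
```

```text
{'time_s': np.float64(39.8), 'tcp_pos': array([0.5622, 0.0046, 0.1746]), 'eef_rot': array([-90.4607,  -0.1673,  82.4231]), 'contact_force': array([ 0.0099, -0.6364, -0.7283]), 'gripper_width': np.float64(0.0683)}
```

View pics/c29.png

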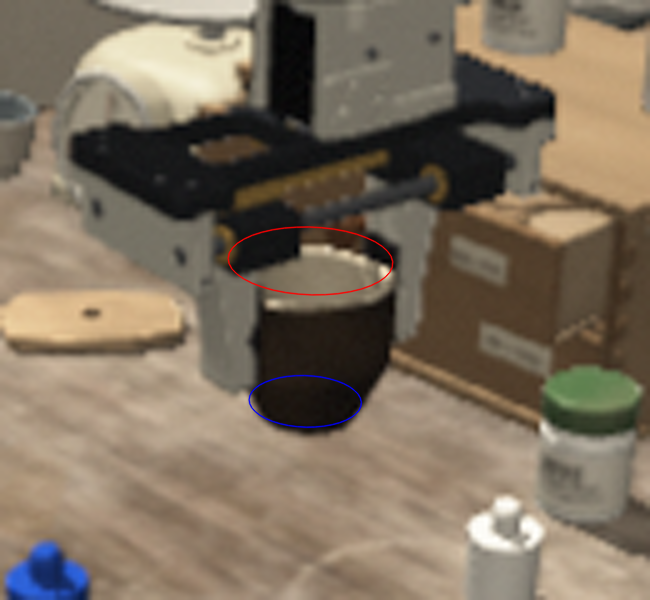

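Emit:
drive_tool(deltas=[[-0.4, -1, 0.3, 0, 0, 0], [-1.3, -3.6, 0.7, 0, 0, 0], [-2.5, -7, 1, 0, 0, 0], [-3.8, -10.5, 1, 0, 0, 0], [-5.1, -14.2, 1, 0, 0, 0], [-6.4, -17.9, 1, 0, 0, 0], [-7.6, -21.3, 1, 0, 0, 0], [-8.6, -24, 1, 0, 0, 0]])

```text
time_s: 40.47
tcp_pos: [0.4712, -0.238, 0.1783]
eef_rot: [-89.9, -0.0, 82.3]
contact_force: [0.3, -0.7, -2.2]
gripper_width: 0.0685
```

Emit:
drive_tool(deltas=[[-0.4, -1.1, 0, 0, 0, 0], [-0.4, -1.1, -0.3, 0, 0, 0], [-0.4, -1.1, -0.8, 0, 0, 0], [-0.4, -1.1, -1.4, 0, 0, 0], [-0.4, -1.1, -2, 0, 0, 0], [-0.4, -1.1, -2.4, 0, 0, 0], [-0.4, -1.1, -2.5, 0, 0, 0], [-0.4, -1.1, -2.5, 0, 0, 0]])

```text
time_s: 41.13
tcp_pos: [0.4696, -0.2463, 0.1534]
eef_rot: [-89.9, -0.0, 82.4]
contact_force: [-0.4, -0.0, -1.9]
gripper_width: 0.0688
```

```bash
python3 - <<'E'
from h import *
I=snap(19); s=st();t=s["tcp_pos"]
V=dict(shelf=(.4675,-.2458,-.134,.109),dc=(t[0]-.0023,t[1]+.0004,t[2]-.0245))
ov("scene",I["scene"],4,items(V),320,100,480,290,"pics/c30.png")
E
```

```text
{'time_s': np.float64(41.2333), 'tcp_pos': array([ 0.4699, -0.2466,  0.1541]), 'eef_rot': array([-9.00013e+01,  7.00000e-03,  8.24269e+01]), 'contact_force': array([-0.511 ,  0.2434, -0.7928]), 'gripper_width': np.float64(0.0686)}
```

View pics/c30.png

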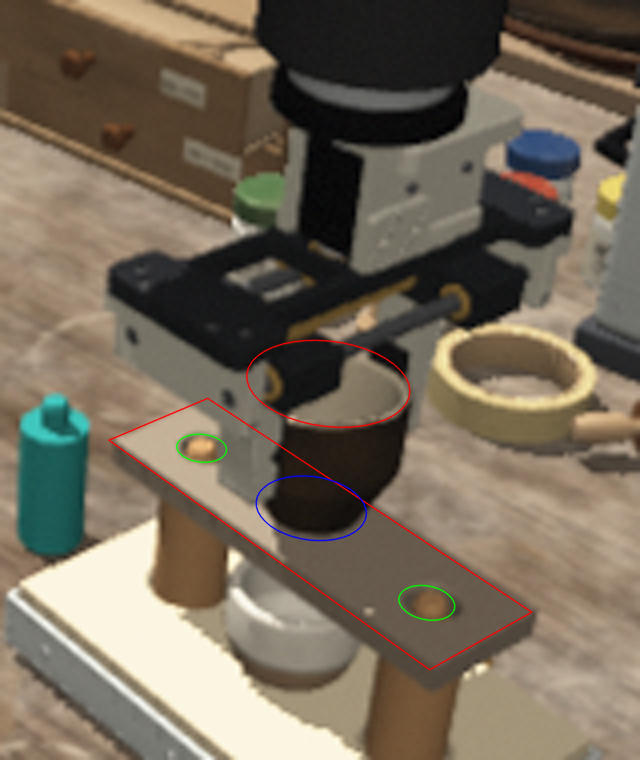

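Emit:
drive_tool(deltas=[[0, 0, -0.1, 0, 0, 0], [0, 0, -0.2, 0, 0, 0], [0, 0, -0.35, 0, 0, 0], [0, 0, -0.45, 0, 0, 0], [0, 0, -0.55, 0, 0, 0], [0, 0, -0.6, 0, 0, 0], [0, 0, -0.65, 0, 0, 0], [0, 0, -0.65, 0, 0, 0]])

```text
time_s: 41.9
tcp_pos: [0.4696, -0.247, 0.1475]
eef_rot: [-90.0, 0.0, 82.4]
contact_force: [0.6, 0.1, -2.2]
gripper_width: 0.0686
```

Emit:
drive_tool(deltas=[[0, 0, -0.03, 0, 0, 0], [0, 0, -0.06, 0, 0, 0], [0, 0, -0.09, 0, 0, 0], [0, 0, -0.12, 0, 0, 0], [0, 0, -0.15, 0, 0, 0], [0, 0, -0.15, 0, 0, 0], [0, 0, -0.15, 0, 0, 0], [0, 0, -0.15, 0, 0, 0]])

```text
time_s: 42.57
tcp_pos: [0.4707, -0.2472, 0.1472]
eef_rot: [-90.1, 0.0, 82.4]
contact_force: [0.2, 0.9, 7.4]
gripper_width: 0.0682
```

Emit:
drive_tool(deltas=[[0, 0, 0.05, 0, 0, 0], [0, 0, 0.05, 0, 0, 0], [0, 0, 0.05, 0, 0, 0], [0, 0, 0.05, 0, 0, 0], [0, 0, 0.05, 0, 0, 0], [0, 0, 0.05, 0, 0, 0], [0, 0, 0.05, 0, 0, 0], [0, 0, 0.05, 0, 0, 0]], claw=1)

```text
time_s: 43.23
tcp_pos: [0.4696, -0.2469, 0.1465]
eef_rot: [-90.0, -0.0, 82.4]
contact_force: [0.9, 0.5, 0.5]
gripper_width: 0.0875
```

Emit:
drive_tool(deltas=[[0, 0, 0.3, 0, 0, 0], [0, 0, 1, 0, 0, 0], [0, 0, 2.5, 0, 0, 0], [0, 0, 4.5, 0, 0, 0], [0, 0, 6.5, 0, 0, 0], [0, 0, 8.5, 0, 0, 0], [0, 0, 10, 0, 0, 0], [0, 0, 10, 0, 0, 0]])

```text
time_s: 43.9
tcp_pos: [0.4713, -0.2476, 0.2509]
eef_rot: [-90.4, 0.1, 82.4]
contact_force: [1.8, -1.1, 0.6]
gripper_width: 0.0881
```

Emit:
drive_tool(deltas=[[0.5, 3, 0, 0, 0, 0], [1, 6.5, 0, 0, 0, 0], [1.5, 10, 0, 0, 0, 0], [2, 13.5, 0, 0, 0, 0], [2.5, 17, 0, 0, 0, 0], [3, 20.5, 0, 0, 0, 0], [3.5, 24, 0, 0, 0, 0], [3.5, 24, 0, 0, 0, 0]])

```text
time_s: 44.57
tcp_pos: [0.5055, -0.0025, 0.2468]
eef_rot: [-90.0, -0.1, 82.6]
contact_force: [-0.4, -0.1, -0.5]
gripper_width: 0.0875
```

```bash
python3 - <<'E'
from h import *
I=snap(20); s=st()
V=dict(shelf=(.4675,-.2458,-.134,.109),dc=(.4675,-.2458,.122),wc=(.4665,-.243,.045))
a=ov("scene",I["scene"],4,items(V),320,150,480,310,"pics/c31.png")
b=ov("top",I["top"],4,items(V),340,150,480,260,"pics/c32.png")
E
```

```text
{'time_s': np.float64(44.6667), 'tcp_pos': array([ 0.5046, -0.0056,  0.2466]), 'eef_rot': array([-8.99892e+01,  1.30000e-03,  8.25460e+01]), 'contact_force': array([ 0.4211, -1.2728, -0.3851]), 'gripper_width': np.float64(0.0877)}
```

View pics/c31.png

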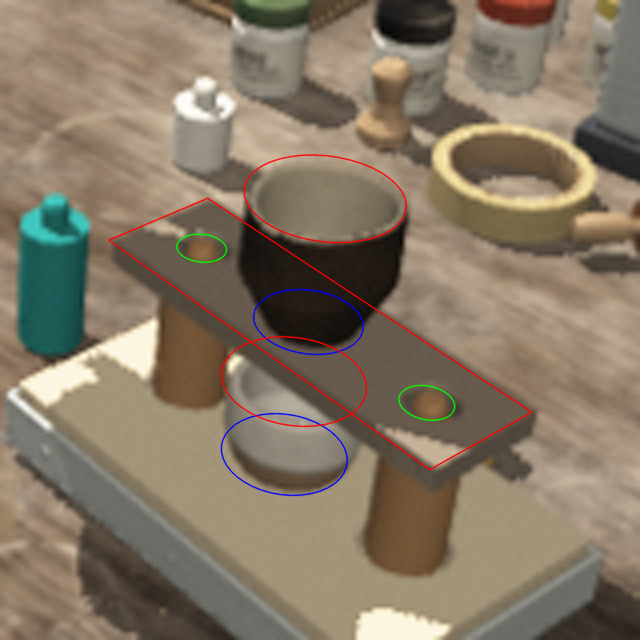

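View pics/c32.png

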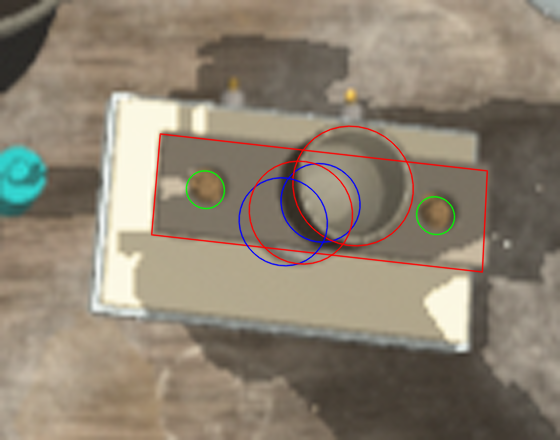

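View pics/scene20.png

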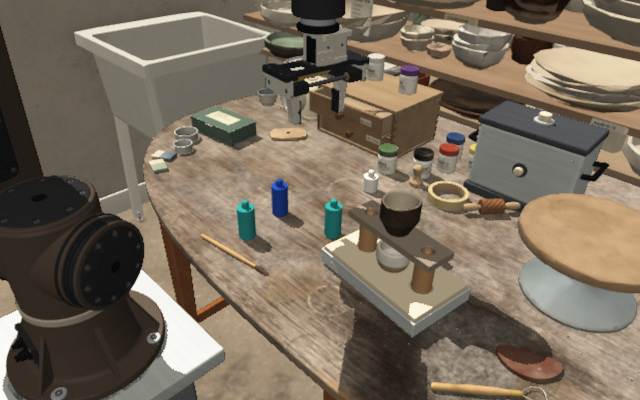

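```bash
python3 - <<'E'
from h import *
print(r.close_job())
E
```

```text
the job is handed in; nothing more can be done
None
```

I packed the kiln hearth as asked and handed it in at about 45 s of the 138 s allowed. The close call gives no verdict.

**What I did:**
- The white cup went in the middle of the hearth, then a buff prop in each socket.
- The kiln shelf went onto both spigots, and the dark cup in the middle of the shelf.
- Both cups were lowered until the force showed contact, then let go. The gripper is clear of everything, and I never went near the two short white props.

**Last checks, from both cameras:**
- Both spigots show in the shelf holes, and the shelf outline fits the 109 mm underside height at the right angle.
- Both cups stand upright. The white cup is an estimated 2–4 mm off centre and the dark cup a few mm at most, against 12 mm allowed.

**What disagreed or went wrong:**
- The camera positions and the arm's own readings differed by about 2.5 mm in x and y. I corrected for this by comparing each part with its socket or hole in the pictures.
- The second prop caught on the socket rim at about 27 N. Shifting it 1–2 mm let it drop in without force.
- I did not see one short white prop in the last scene view, because the dark cup hides it. It was undisturbed in the last pictures that showed it.

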